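# Set the blade gap of a film coater with a gauge strip

## Robot

A 7-joint arm with a two-finger parallel gripper is mounted at the origin on a cart in front of the work surface, level with it; the furniture and walls round the work are solid. World frame = base frame: x ahead of the robot, y to its left, z up, the work surface at z = 0. Lengths are in m, angles in rad, forces in N, time in s.
With the tool pointing down it reaches from about 0.4 to 0.85 m from the base axis. Payload 10.4 kg.
Tool frame: the origin (TCP) lies at the very end of the fingers, on their centre line; the grasp point (between the pads) lies 19 mm behind it; z points along the fingers, y is the direction in which the jaws open and shut (so a half turn about z gives the same grasp; the last joint's range is limited). The gripper opens to 87 mm and grips with 3 to 60 N. Pads are 19 mm wide; open, the fingers measure 117 mm over their backs; the gripper's body (75 mm by 190 mm) begins 51 mm behind the grasp point.
Start: joints at [-1.282, 0.332, -0.065, 1.46, 0.022, 1.35, -0.088], TCP at [0.192, 0.595, 0.192] pointing down, gripper open.
Joint ranges: [-2.6, 2.6], [-0.5, 2.12], [-1.47, 1.34], [0.16, 2.42], [-1.27, 4.41], [0.06, 2.06], [-2.6, 2.6]. Speed limits (rad/s): [2.22, 2.22, 2.79, 2.79, 3.14, 3.14, 3.14].

## Interface

Orientations are given as a unit quaternion [x, y, z, w].
In Python, from bench import r gives the robot as it stands.
- The arm moves only by the shell command python3 -m crank 'ROWS' [FORCE]. ROWS is JSON, a list of rows, each a list of 3 entries, a list of its own where there are three numbers: the opening, from -1 (shut) to 1 (fully open), so that 0 is half open, then the shift along the tool's x, y, z in mm, then the turn about the tool's z in degrees. A call has 1 to 12 rows; each row is the pose to reach, as a shift and turn from the pose commanded when the call began, along the tool's axes at that moment; what a row does not reach only later rows make up. A row lasts 1/12 s, in which the tool goes at most 41.7 mm and 7.16 degrees, less where a joint would pass 70% of its speed; a pose out of reach is approached as far as the arm can. A call with a gripper value outside its range is refused whole. The fingers move at their own pace and stop on an object; FORCE is the grip in N (left out, the last holds). Time passes only in rows, so rows that repeat a pose let the fingers close. It gives the time, the measured TCP pose, the force and the opening at its end, in the units of the state.
- r.read_state(): the state, without advancing time (a new reading comes with each control period).
- r.camera(name): name is "scene" or "top" or "wrist"; returns a dict with "pixels" (480x640x3 uint8, red, green, blue), "fov_y" (degrees; the focal length in pixels is half the picture's height over the tangent of half this angle, whatever the lens; pixels are square), "cx", "cy" (the principal point, pixels), "cam_to_world" (4x4, takes a point from camera to world coordinates). Camera axes: x right, y down, z forward; pixel columns grow to the right and rows downward; lengths in m; the calibration is good to about 2 mm. The wrist camera is an equidistant fisheye: a pixel r from the principal point sees the ray r / f radians off the axis. A picture is of the moment at which its call begins. There is no depth.
- r.close_job(): hands the job in, once; it reports no verdict.
The state is a dict: "time": time; "joint_positions": joint angles; "joint_vel": joint speeds; "joint_torque": joint torques, N m; "ee_pos": TCP position; "eef_rot": TCP orientation; "ft_force": force on the tool from outside, world axes, zero at the start; "torque": the same for the moment, N m; "width": finger opening in m.
Only numpy, scipy, OpenCV 4.12 (cv2) and the standard library are available. Lean on these libraries where they do the work, as an engineer would, in place of code of your own. Each camera call takes 0.05 s, during which the arm holds its last target.

## Task

Set the blade gap of the small film coater: slide the brass gauge strip all the way in under the raised blade until its orange tab meets the two stop blocks, then turn the black knob clockwise until the strip just drags, so that drawing it along takes a light but definite pull of about 8 N. Never clamp the strip hard, leave it fully home under the blade, let go of everything, and do not disturb the bottle, the tape roll and the slide case.

Things in the scene. Friction and masses are not known exactly. Their poses are not given: they have to be found in the camera images.
- coater: fixed film coater: aluminium plate 260 x 110 x 16 mm, grey bridge 106 mm wide (y), 30 mm deep (x), 80 mm high. Origin on the bench under blade and knob axis; z up; x along the strip's channel, the strip slides in towards +x. Plate from x = -195 to +65 mm; the strip slides on its top, z = 16 mm.
- gauge: loose strip, 0.12 kg: brass leaf 22 mm wide, 5 mm thick, from x = -10 to +140 mm, upright orange tab 12 (x) by 30 (y) mm, z = 5 to 38 mm, at x = 0; its foot (z = 5 to 14) is 64 mm wide. Origin at the leaf's underside below the tab, x towards the free tip, z up. Starts in the channel, tip short of the blade, tab 37 to 57 mm from home; home, its tip is 27 mm past the blade.
- screw (a joint): angle (rad) of the black fluted knob, vertical axis, on top of the bridge; 0 = blade fully raised, grows clockwise seen from above (blade down), stop at 3.4. Starts at 0 to 0.4; turns stiffly (0.08 N m), stays where left. Lowers the carriage 3 mm per rad; once the blade touches, each further 0.1 rad adds 1.35 N of pressure. Touch lies between 1.0 and 2.4 rad, different each time.
- knob_grip (a point): point on the knob's axis at mid height, 100 mm above the bench, to grip from above. Knob 33 mm across, from 84 to 114 mm high; the bridge's top below it is at 80 mm (scale ring to 83)
- carriage: blade carriage, two aluminium jaws 66 mm wide under the bridge; origin 49 mm above the bench at screw = 0, sinking 3 mm per rad. The steel blade is sprung in it (4.5 N per mm); how high it is clamped in it is not measured and differs each time, so this pose does not tell where the blade touches. Carries the blade: pressure on the strip is the blade's
- amber_bottle: loose amber bottle with a black cap, 33 mm wide, 92 mm high, standing; origin at its underside. Bystander
- tape_roll: loose roll of paper tape, 53 mm across, 13 mm high, lying flat; origin at its underside. Bystander
- slide_case: loose flat black case, 88 x 53 x 21 mm; origin at its underside. Bystander
- stops (a point): midway between two dark stop blocks (12 x 10 mm, 13 mm high) either side of the channel, centred at y = +-27 mm, on their outer faces: coater x = -107, y = 0, z = 22.5 mm. The foot of the tab stops against them: fully home, the gauge's origin is at coater x = -113 mm; up to 6 mm short still counts. Guide rails 4.5 mm high, inner faces at y = +-12 mm, from x = -107 to +45 mm.
- tab_mid (a point): centre of the orange tab (gauge x = 0, z = 21.5 mm); push or pull here along x. The free strip slides with about 0.7 N (its weight); under the blade the drag grows by about 1.2 N for each N of blade pressure (friction differs by up to 20 %). Wanted: about 8 N in all.

How it is judged:
By the outcome, as a careful person would: the job done as asked, in the order asked, and still so for the second after the job is handed in, with the robot touching nothing.
It also fails if it takes over 72 s, if anything falls off the work surface, if the arm or the gripper's body presses on something with over 40 N, if the wrist force passes 120 N, or if a joint passes its speed limit or range.

## Working session

There is one attempt and no reset: what is moved stays moved. The work goes in short steps, Python scripts to look and compute and a shell command to move; the robot and the scene stay as the last step left them, time stands still between calls to the robot, and variables do not carry over. Pictures are saved under pics/ and viewed, and the job is handed in when it is done.

```bash
ls; mkdir -p pics; python3 - <<'E'
from bench import r
import cv2,numpy as np
s=r.read_state();print({k:np.round(v,4).tolist() for k,v in s.items()})
for n in("scene","top","wrist"):
    c=r.camera(n);cv2.imwrite(f"pics/{n}0.png",c["pixels"][:,:,::-1]);print(n,c["fov_y"],c["cx"],c["cy"],np.round(c["cam_to_world"],4).tolist())
E
```

```text
pics
{'time': 0.0, 'joint_positions': [-1.2816, 0.3329, -0.0647, 1.461, 0.0216, 1.3499, -0.0885], 'joint_vel': [-0.0009, 0.0008, 0.0, 0.0004, 0.0015, 0.0012, 0.0025], 'joint_torque': [-0.0007, -62.327, 0.0242, -38.9874, -0.0613, 0.0401, 0.0002], 'ee_pos': [0.1916, 0.5944, 0.1907], 'eef_rot': [0.1552, 0.9879, -0.0007, -0.0001], 'ft_force': [-0.0768, 0.4575, -0.0896], 'torque': [-0.0377, 0.0039, 0.0179], 'width': 0.0872}
scene 56.070797920406086 316.824768964306 234.3559475309931 [[0.8623, -0.2726, 0.4268, 0.1702], [-0.5064, -0.4743, 0.7201, -0.4672], [0.0062, -0.8371, -0.547, 0.55], [0.0, 0.0, 0.0, 1.0]]
top 56.46389202792678 327.19788513960236 236.36544085501288 [[0.0226, -0.9857, 0.1667, 0.3627], [-0.9997, -0.0222, 0.0037, 0.1239], [0.0, -0.1668, -0.986, 0.9154], [0.0, 0.0, 0.0, 1.0]]
wrist 65.70646984690485 318.2180585478183 239.09576711432956 [[0.3071, 0.9227, 0.2331, 0.1281], [0.9517, -0.2973, -0.0769, 0.6148], [-0.0016, 0.2455, -0.9694, 0.3851], [0.0, 0.0, 0.0, 1.0]]
```

View pics/scene0.png

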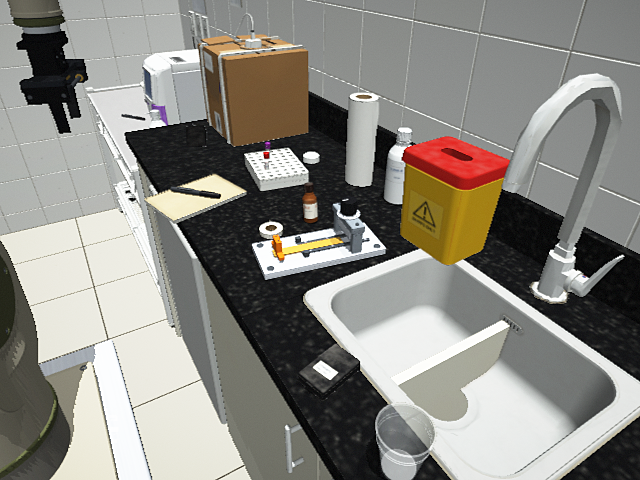

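View pics/top0.png

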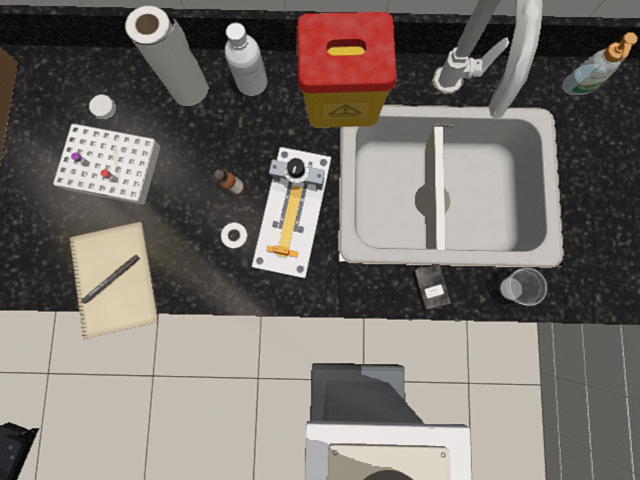

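View pics/wrist0.png

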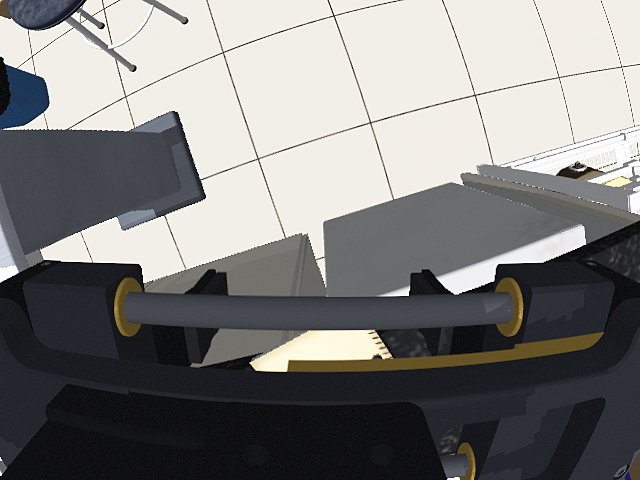

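Scene: the coater is at about (320,245), knob (348,210) and tab (277,245). Top: knob (296,168), tab (283,251), bottle (230,182), tape (234,235), case (432,287). I'll zoom in to measure.

```bash
python3 - <<'E'
import cv2
a=cv2.imread("pics/top0.png")[140:290,210:340];cv2.imwrite("pics/top0z.png",cv2.resize(a,None,fx=4,fy=4,interpolation=cv2.INTER_CUBIC))
a=cv2.imread("pics/scene0.png")[180:290,240:400];cv2.imwrite("pics/scene0z.png",cv2.resize(a,None,fx=5,fy=5,interpolation=cv2.INTER_CUBIC))
E
```

```text
(no output)
```

View pics/top0z.png

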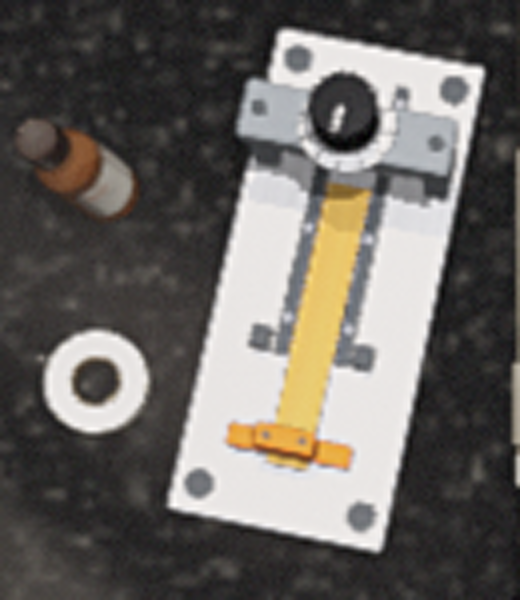

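View pics/scene0z.png

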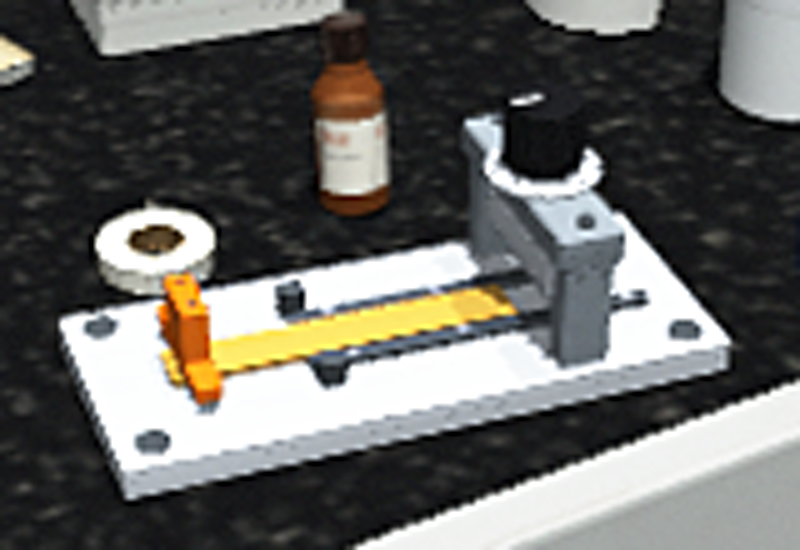

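```bash
cat > h.py <<'E'
import numpy as np, json
from scipy.optimize import least_squares
C={'top':(56.46389202792678,327.19788513960236,236.36544085501288,[[0.0226,-0.9857,0.1667,0.3627],[-0.9997,-0.0222,0.0037,0.1239],[0,-0.1668,-0.986,0.9154],[0,0,0,1]]),
'scene':(56.070797920406086,316.824768964306,234.3559475309931,[[0.8623,-0.2726,0.4268,0.1702],[-0.5064,-0.4743,0.7201,-0.4672],[0.0062,-0.8371,-0.547,0.55],[0,0,0,1]])}
def proj(n,p):
    f,cx,cy,T=C[n];f=240/np.tan(np.radians(f)/2);T=np.array(T)
    q=T[:3,:3].T@(np.asarray(p)-T[:3,3]);return np.array([cx+f*q[0]/q[2],cy+f*q[1]/q[2]])
def unproj(n,u,v,z):
    f,cx,cy,T=C[n];f=240/np.tan(np.radians(f)/2);T=np.array(T)
    d=T[:3,:3]@np.array([(u-cx)/f,(v-cy)/f,1]);return T[:3,3]+d*(z-T[2,3])/d[2]
def c2w(P,p):
    x,y,a=P[:3];c,s=np.cos(a),np.sin(a);return np.array([x+c*p[0]-s*p[1],y+s*p[0]+c*p[1],p[2]])
E
python3 - <<'E'
from h import *
tz=lambda u,v:(210+u/4,140+v/4); sz=lambda u,v:(240+u/5,180+v/5)
O=[('top',tz(279,28),(.065,.055,.016)),('top',tz(486,67),(.065,-.055,.016)),('top',tz(383,548),(-.195,-.055,.016)),('top',tz(167,504),(-.195,.055,.016)),
('top',tz(343,105),(0,0,.114)),
('scene',sz(60,322),(-.195,.055,.016)),('scene',sz(127,475),(-.195,-.055,.016)),('scene',sz(733,345),(.065,-.055,.016)),('scene',sz(545,108),(0,0,.114))]
def res(P,o=O): return np.concatenate([proj(n,c2w(P,p))-uv for n,uv,p in o])
for o in (O,O[:5],O[5:]):
    f=least_squares(res,[.55,.15,-.2],args=(o,));print(f.x,np.degrees(f.x[2]));print(np.round(f.fun.reshape(-1,2),1).tolist())
P=least_squares(res,[.55,.15,-.2]).x
# tab top
for n,uv in(('top',tz(286,433)),('scene',sz(186,282))):
    w=unproj(n,*uv,.016+.038);d=w[:2]-P[:2];c,s=np.cos(P[2]),np.sin(P[2]);print(n,w,'coater',c*d[0]+s*d[1],-s*d[0]+c*d[1])
for n,uv in(('top',tz(340,427)),('top',tz(232,425))):
    pass
for n,u,v,z in(('top',230,182,.05),('top',234,235,.013),('top',432,287,.02)): print(unproj(n,u,v,z))
E
```

```text
[ 0.63177424  0.18685691 -0.17762614] -10.177228286475893
[[1.1, -0.7], [0.4, -0.5], [0.7, 0.5], [1.3, 0.6], [1.0, -1.0], [-1.2, -1.2], [-1.2, -1.2], [-0.7, -1.5], [-0.3, -2.6]]
[ 0.63125474  0.18857427 -0.18001736] -10.314235203951789
[[0.4, -0.5], [-0.3, -0.2], [-0.4, 0.7], [0.3, 0.7], [0.1, -0.8]]
[ 0.63063624  0.1813134  -0.18026065] -10.328174357149651
[[-0.6, 0.1], [-0.7, 0.4], [0.5, 0.0], [0.8, -1.3]]
top [0.48287981 0.21549152 0.054     ] coater -0.15161126433184102 0.001875376304750171
scene [0.48484537 0.21873664 0.054     ] coater -0.15025002006520005 0.005416738077332936
[0.61511121 0.32443488 0.05      ]
[0.51378728 0.31821034 0.013     ]
[ 0.41646709 -0.08389141  0.02      ]
```

```bash
cat >> h.py <<'E'
from scipy.spatial.transform import Rotation as Ro
P=[.6312,.1872,-.1785]
def go(state,p,yaw_y):
    """shift(mm) in tool axes to put TCP at p with tool y at yaw_y deg (mod 180)"""
    R=Ro.from_quat(state['eef_rot']).as_matrix();d=R.T@(np.array(p)-state['ee_pos'])*1000
    cur=np.degrees(np.arctan2(R[1,1],R[0,1]));t=(cur-yaw_y+90)%180-90
    print('shift',np.round(d,1),'turn',round(t,2),'cur yaw_y',round(cur,2),'pos',np.round(state['ee_pos'],4),'q7',round(state['joint_positions'][6],2),'F',np.round(state['ft_force'],2),'w',round(state['width'],4))
E
python3 - <<'E'
from h import *
from bench import r
s=r.read_state();go(s,[.484,.215,.14],79.8)
for u,v in((305,125),(345,127),(380,122)):print(unproj('top',u,v,0))
for u,v in((299,80),(395,85)):print(unproj('top',u,v,.2))
E
```

```text
shift [-394.7 -271.5   51.2] turn -7.67 cur yaw_y 72.13 pos [0.1916 0.5945 0.1909] q7 -0.09 F [-0.75  0.38  0.11] w 0.087
[0.76121116 0.18096522 0.        ]
[0.75858384 0.09418474 0.        ]
[0.7717834  0.01840767 0.        ]
[0.75607356 0.18137674 0.2       ]
[0.75053367 0.01582637 0.2       ]
```

```bash
python3 -m crank '[[0.2,[-395,-271,50],-7.5],[0.2,[-395,-271,50],-7.5],[0.2,[-395,-271,50],-7.5],[0.2,[-395,-271,50],-7.5],[0.2,[-395,-271,50],-7.5],[0.2,[-395,-271,50],-7.5],[0.2,[-395,-271,50],-7.5],[0.2,[-395,-271,50],-7.5],[0.2,[-395,-271,50],-7.5],[0.2,[-395,-271,50],-7.5],[0.2,[-395,-271,50],-7.5],[0.2,[-395,-271,50],-7.5]]' 20
python3 - <<'E'
from h import *
from bench import r
import cv2
c=r.camera('wrist');cv2.imwrite('pics/w1.png',c["pixels"][:,:,::-1]);print(np.round(c["cam_to_world"],4).tolist())
c=r.camera('top');cv2.imwrite('pics/t1.png',c["pixels"][:,:,::-1])
go(r.read_state(),[.484,.215,.034],79.8)
E
```

```text
time: 1.15
ee_pos: [0.4868, 0.2108, 0.1411]
eef_rot: [0.093, 0.996, -0.001, 0.0]
ft_force: [0.5, -0.7, -0.1]
width: 0.0524
[[0.1848, 0.9526, 0.2416, 0.4211], [0.9828, -0.1787, -0.0471, 0.223], [-0.0017, 0.2461, -0.9692, 0.3354], [0.0, 0.0, 0.0, 1.0]]
shift [  3.6   3.9 107. ] turn -0.59 cur yaw_y 79.21 pos [0.4868 0.2107 0.141 ] q7 0.92 F [-0.07 -0.29 -0.06] w 0.0521
```

View pics/w1.png

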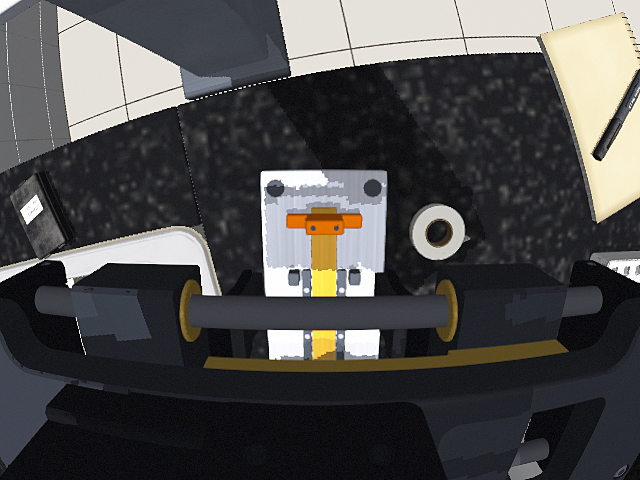

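```bash
python3 - <<'E'
import cv2
a=cv2.imread("pics/w1.png")[160:300,250:400];cv2.imwrite("pics/w1z.png",cv2.resize(a,None,fx=4,fy=4,interpolation=cv2.INTER_CUBIC))
E
```

```text
(no output)
```

View pics/w1z.png

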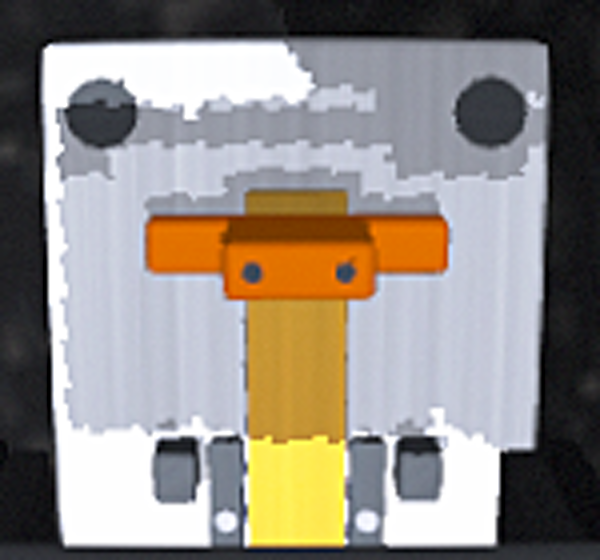

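```bash
cat >> h.py <<'E'
WF,WCX,WCY=240/np.radians(65.70646984690485/2),318.218,239.096
WF2=240/np.tan(np.radians(65.70646984690485/2))
def wun(T,u,v,z):
    T=np.array(T);d=np.array([u-WCX,v-WCY]);rr=np.hypot(*d);th=rr/WF2
    ray=T[:3,:3]@np.append(np.sin(th)*d/rr,np.cos(th));return T[:3,3]+ray*(z-T[2,3])/ray[2]
def w2c(p):
    d=np.array(p[:2])-P[:2];c,s=np.cos(P[2]),np.sin(P[2]);return np.round([1000*(c*d[0]+s*d[1]),1000*(-s*d[0]+c*d[1])],1)
E
python3 - <<'E'
from h import *
T=[[0.1848, 0.9526, 0.2416, 0.4211], [0.9828, -0.1787, -0.0471, 0.223], [-0.0017, 0.2461, -0.9692, 0.3354], [0.0, 0.0, 0.0, 1.0]]
for n,u,v,z in(('tab',299,270,.054),('foot R',147,245,.030),('foot L',448,245,.030),('c-195 -55',43,45,.016),('c-195 +55',548,45,.016),('stopR',178,445,.029),('stopL',418,443,.029)):
    w=wun(T,250+u/4,160+v/4,z);print(n,np.round(w,4),w2c(w))
E
```

```text
tab [0.4831 0.216  0.054 ] [-150.9    2.1]
foot R [0.4771 0.185  0.03  ] [-151.2  -29.5]
foot L [0.4888 0.2473 0.03  ] [-150.8   33.8]
c-195 -55 [0.4322 0.1699 0.016 ] [-192.8  -52.4]
c-195 +55 [0.4521 0.2772 0.016 ] [-192.2   56.8]
stopR [0.5221 0.1824 0.029 ] [-106.5  -24.1]
stopL [0.5314 0.234  0.029 ] [-106.5   28.3]
```

```bash
sed -i 's/^P=.*/P=[.631,.189,-.1785]/' h.py; python3 -m crank '[[0.2,[5,4.5,40],-0.6],[0.2,[5,4.5,70],-0.6],[0.2,[5,4.5,70],-0.6],[0.2,[5,4.5,70],-0.6]]' 20
python3 - <<'E'
from h import *
from bench import r
go(r.read_state(),[.483,.216,.034],79.8)
E
```

```text
time: 1.58
ee_pos: [0.4792, 0.221, 0.0709]
eef_rot: [0.085, 0.996, -0.001, -0.001]
ft_force: [0.7, -0.9, 0.3]
width: 0.0521
shift [-4.7 -4.2 36.9] turn 0.47 cur yaw_y 80.27 pos [0.4792 0.221  0.0709] q7 0.93 F [ 0.72 -0.92  0.26] w 0.0521
```

```bash
python3 -m crank '[[0.2,[-4.7,-4.2,20],0.5],[0.2,[-4.7,-4.2,36.5],0.5],[0.2,[-4.7,-4.2,36.5],0.5],[0.2,[-4.7,-4.2,36.5],0.5]]' 20
python3 - <<'E'
from h import *
from bench import r
import cv2
go(r.read_state(),[.483,.216,.034],79.8)
c=r.camera('wrist');cv2.imwrite('pics/w2.png',c["pixels"][:,:,::-1])
E
```

```text
time: 1.92
ee_pos: [0.4849, 0.2167, 0.0366]
eef_rot: [0.089, 0.996, 0.0, 0.0]
ft_force: [-0.1, -0.8, 0.6]
width: 0.0524
shift [ 1.7 -1.   2.6] turn -0.06 cur yaw_y 79.74 pos [0.4849 0.2167 0.0366] q7 0.95 F [-0.06 -0.79  0.61] w 0.0524
```

View pics/w2.png

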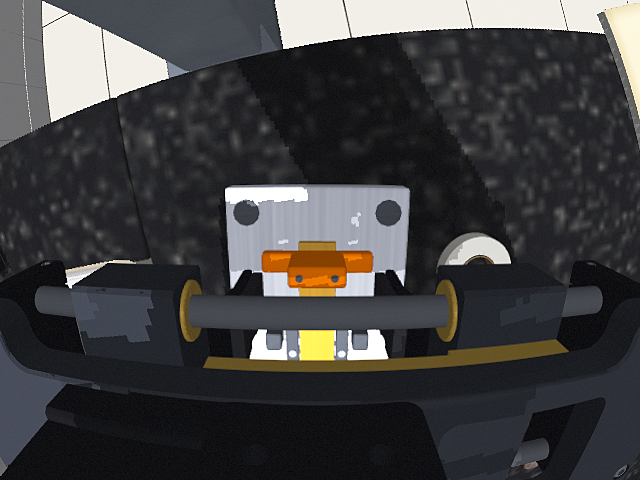

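Tab at (317,278) sits between the fingers, which are visible at about (245,300) and (395,300). Closing.

```bash
python3 -m crank '[[-0.5,[1,-1,2],0],[-0.5,[1,-1,2],0],[-0.5,[1,-1,2],0],[-0.5,[1,-1,2],0],[-0.5,[1,-1,2],0],[-0.5,[1,-1,2],0]]' 15
python3 - <<'E'
from h import *
from bench import r
s=r.read_state();go(s,[.483,.216,.034],79.8);print(w2c(s['ee_pos']))
E
```

```text
time: 2.47
ee_pos: [0.4833, 0.2155, 0.0332]
eef_rot: [0.089, 0.996, 0.0, 0.0]
ft_force: [1.1, -0.5, -0.7]
width: 0.0244
shift [ 0.3  0.5 -0.8] turn -0.06 cur yaw_y 79.74 pos [0.4833 0.2155 0.0332] q7 0.95 F [ 1.06 -0.54 -0.75] w 0.0244
[-150.1   -0.2]
```

```bash
python3 - <<'E'
from h import *
from bench import r
import cv2
c=r.camera('wrist');cv2.imwrite('pics/w3.png',cv2.resize(c["pixels"][200:350,220:420,::-1],None,fx=4,fy=4))
c=r.camera('scene');cv2.imwrite('pics/s3.png',cv2.resize(c["pixels"][150:300,230:400,::-1],None,fx=4,fy=4))
print(r.read_state()['width'])
E
```

```text
0.022809762536951248
```

View pics/w3.png

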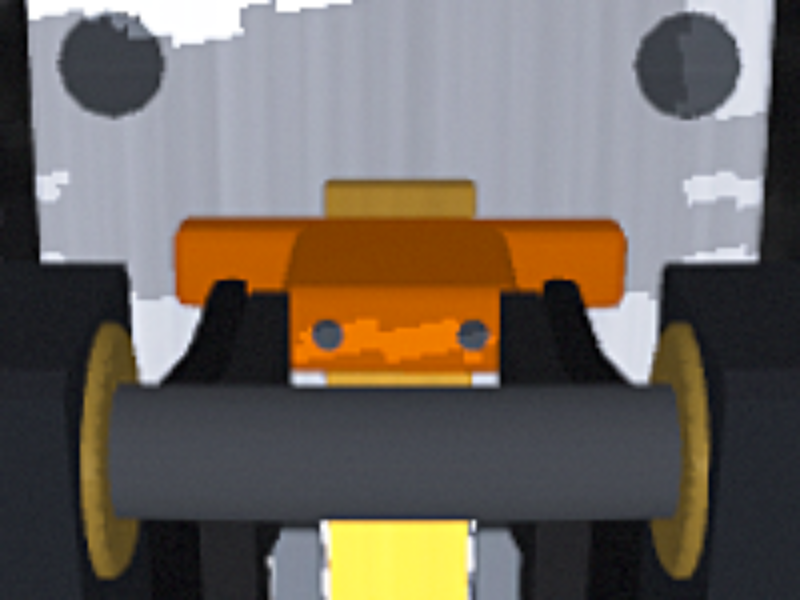

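View pics/s3.png

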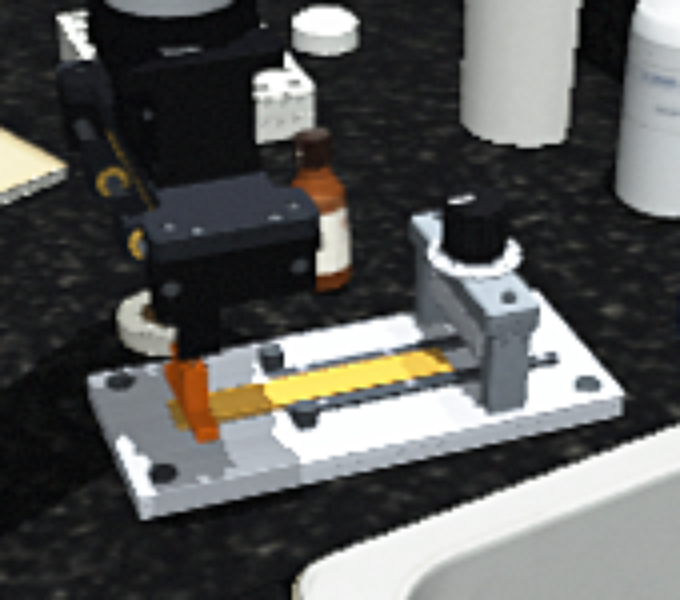

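```bash
python3 -m crank '[[-0.7,[0,0,0],0],[-0.7,[0,0,0],0],[-0.7,[0,0,0],0]]' 10
python3 - <<'E'
from h import *
from bench import r
import cv2
s=r.read_state();go(s,[.483,.216,.034],79.8);print(w2c(s['ee_pos']))
c=r.camera('wrist');cv2.imwrite('pics/w4.png',cv2.resize(c["pixels"][200:350,220:420,::-1],None,fx=4,fy=4))
E
```

```text
time: 2.82
ee_pos: [0.4832, 0.2154, 0.033]
eef_rot: [0.089, 0.996, 0.0, -0.0]
ft_force: [0.5, 0.4, -0.3]
width: 0.0142
shift [ 0.3  0.6 -1. ] turn -0.07 cur yaw_y 79.73 pos [0.4832 0.2154 0.033 ] q7 0.95 F [ 0.54  0.41 -0.32] w 0.0142
[-150.2   -0.3]
```

View pics/w4.png

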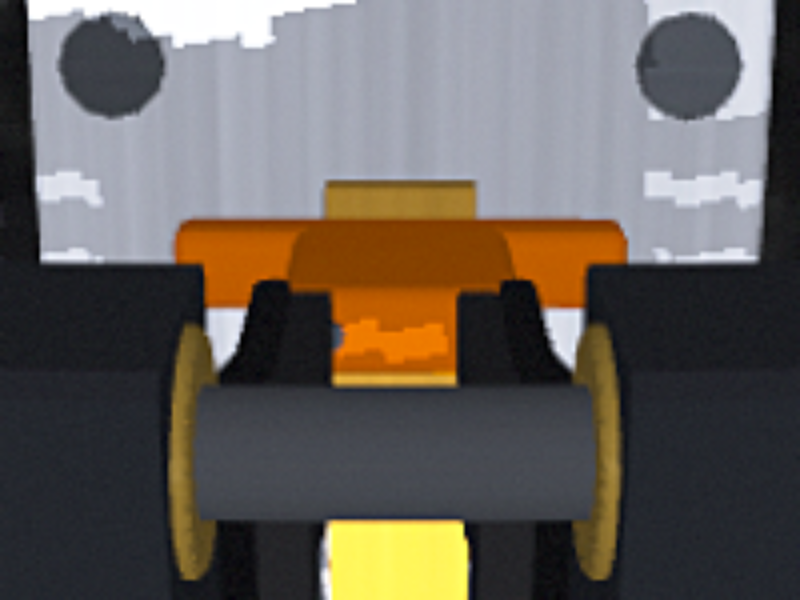

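```bash
python3 - <<'E'
from h import *
from bench import r
T=r.camera('wrist')['cam_to_world'];print(np.round(T,4).tolist())
for n,u,v,zs in(('tip R',300,290,(.033,.054,.06)),('tip L',487,290,(.033,.054)),('tabtop near edge',395,287,(.054,)),('tab far',395,372,(.054,)),('foot near R',178,222,(.03,)),('foot near L',625,222,(.03,)),('tab face bottom',0,0,())):
  for z in zs:
    w=wun(T,220+u/4,200+v/4,z);print(n,z,np.round(w,4),w2c(w))
E
```

```text
[[0.1786, 0.9539, 0.2413, 0.4175], [0.9839, -0.173, -0.0442, 0.2269], [-0.0004, 0.2453, -0.9694, 0.2273], [0.0, 0.0, 0.0, 1.0]]
tip R 0.033 [0.4823 0.202  0.033 ] [-148.6  -13.6]
tip R 0.054 [0.4753 0.2047 0.054 ] [-156.   -12.2]
tip R 0.06 [0.4733 0.2054 0.06  ] [-158.1  -11.8]
tip L 0.033 [0.487  0.2275 0.033 ] [-148.6   12.3]
tip L 0.054 [0.4795 0.2274 0.054 ] [-155.9   10.9]
tabtop near edge 0.054 [0.477  0.2163 0.054 ] [-156.4   -0.5]
tab far 0.054 [0.4882 0.2143 0.054 ] [-145.    -0.5]
foot near R 0.03 [0.4705 0.1867 0.03  ] [-157.5  -30.7]
foot near L 0.03 [0.4817 0.2481 0.03  ] [-157.4   31.7]
```

```bash
python3 - <<'E'
from h import *
from bench import r
import cv2
for z in(.033,.045,.054,.063,.07):print(z,(proj('scene',[.4833,.2155,z])-[230,160])*5)
c=r.camera('scene');cv2.imwrite('pics/s4.png',cv2.resize(c["pixels"][160:280,230:390,::-1],None,fx=5,fy=5,interpolation=cv2.INTER_CUBIC))
s=r.read_state();print({k:np.round(v,3).tolist() for k,v in s.items()})
E
```

```text
0.033 [238.22003199 430.41057715]
0.045 [236.9795681  405.72654065]
0.054 [236.03730022 386.97631749]
0.063 [235.08462718 368.01904185]
0.07 [234.33635477 353.1291418 ]
{'time': 2.967, 'joint_positions': [-0.707, 0.274, 0.228, 1.903, -0.074, 0.973, 0.947], 'joint_vel': [0.0, -0.0, -0.0, -0.001, 0.001, 0.001, 0.001], 'joint_torque': [0.0, -50.509, 3.023, -32.911, 0.001, 0.086, -0.0], 'ee_pos': [0.483, 0.215, 0.033], 'eef_rot': [0.089, 0.996, 0.0, -0.0], 'ft_force': [-0.47, -0.386, -0.013], 'torque': [0.037, 0.014, -0.008], 'width': 0.013}
```

View pics/s4.png

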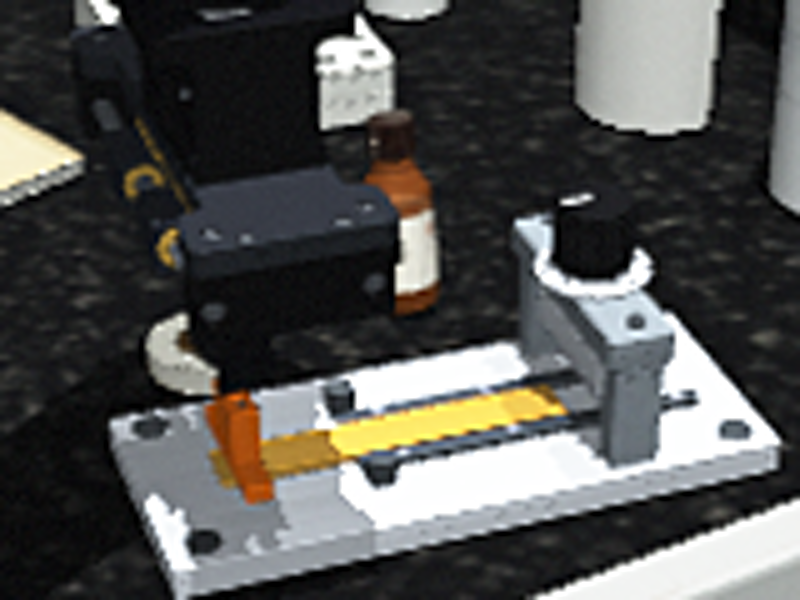

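```bash
python3 -m crank '[[0,[0,0,0],0],[0,[0,0,0],0],[0,[0,0,0],0],[0,[0,0,6],0],[0,[0,0,6],0]]' 10
python3 - <<'E'
from h import *
from bench import r
import cv2
s=r.read_state();go(s,[.483,.216,.034],79.8)
c=r.camera('wrist');cv2.imwrite('pics/w5.png',cv2.resize(c["pixels"][200:350,220:420,::-1],None,fx=4,fy=4))
c=r.camera('scene');cv2.imwrite('pics/s5.png',cv2.resize(c["pixels"][160:280,230:390,::-1],None,fx=5,fy=5,interpolation=cv2.INTER_CUBIC))
E
```

```text
time: 3.38
ee_pos: [0.4827, 0.2152, 0.026]
eef_rot: [0.089, 0.996, -0.0, -0.0]
ft_force: [-0.8, 0.5, -0.6]
width: 0.0381
shift [-0.2  0.9 -8. ] turn -0.06 cur yaw_y 79.74 pos [0.4827 0.2152 0.026 ] q7 0.95 F [-0.78  0.52 -0.65] w 0.0381
```

View pics/w5.png

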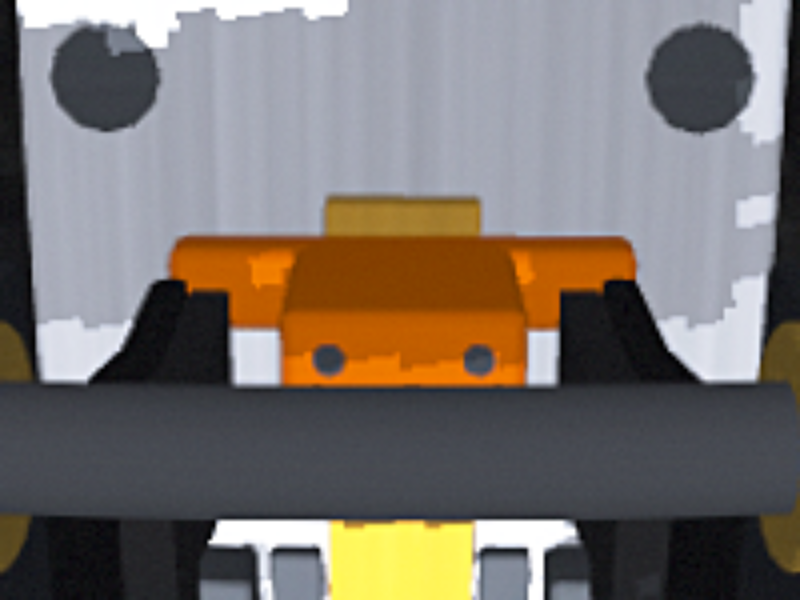

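View pics/s5.png

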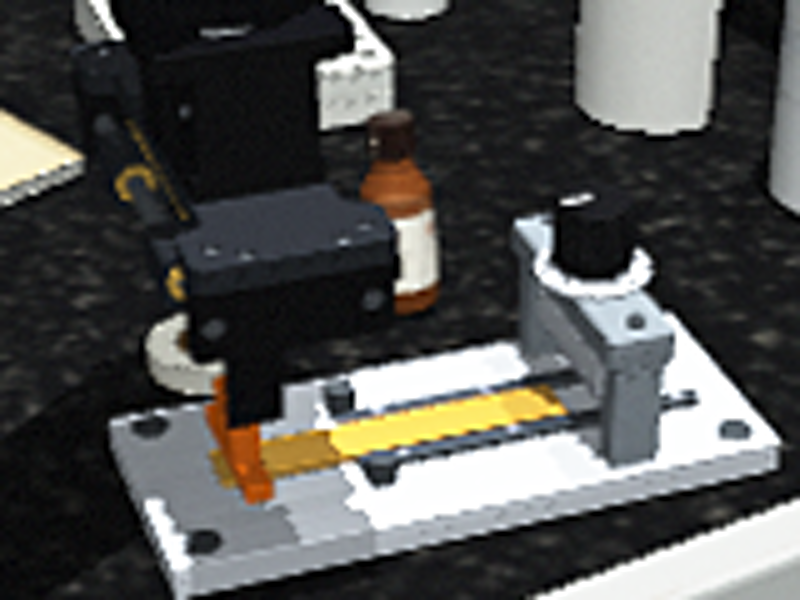

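Visually the fingertips are about 25 mm above the reported TCP: they closed just over the tab top. I've opened again and will go lower in small steps, checking force.

```bash
python3 -m crank '[[0,[2,1,4],0],[0,[2,1,8],0],[0,[2,1,12],0],[0,[2,1,12],0]]' 10
python3 - <<'E'
from h import *
from bench import r
import cv2
s=r.read_state();go(s,[.483,.216,.034],79.8)
c=r.camera('wrist');cv2.imwrite('pics/w6.png',cv2.resize(c["pixels"][200:350,220:420,::-1],None,fx=4,fy=4))
c=r.camera('scene');cv2.imwrite('pics/s6.png',cv2.resize(c["pixels"][160:280,230:390,::-1],None,fx=5,fy=5,interpolation=cv2.INTER_CUBIC))
E
```

```text
time: 3.82
ee_pos: [0.4808, 0.2165, 0.014]
eef_rot: [0.089, 0.996, -0.0, -0.001]
ft_force: [-0.2, 1.0, 0.7]
width: 0.0434
shift [ -2.3  -0.1 -20. ] turn -0.05 cur yaw_y 79.75 pos [0.4808 0.2165 0.014 ] q7 0.95 F [-0.15  0.97  0.66] w 0.0434
```

View pics/w6.png

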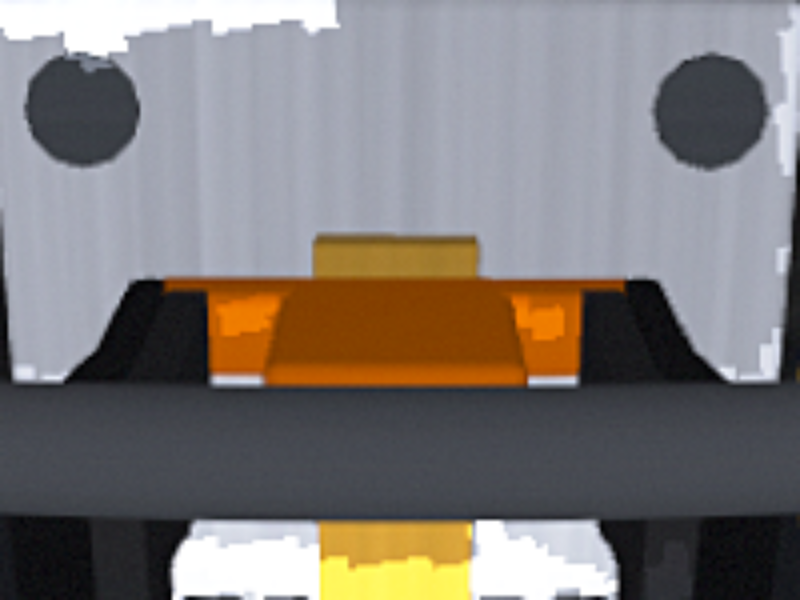

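View pics/s6.png

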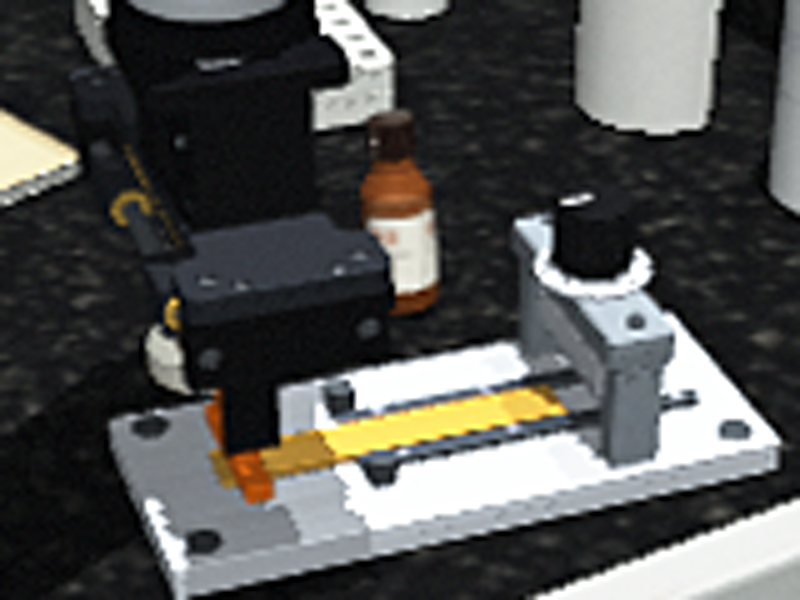

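```bash
python3 -m crank '[[0,[1.5,0.3,2],0],[0,[1.5,0.3,2],0],[-0.5,[1.5,0.3,2],0],[-0.5,[1.5,0.3,2],0],[-0.5,[1.5,0.3,2],0],[-0.5,[1.5,0.3,2],0],[-0.5,[1.5,0.3,2],0],[-0.5,[1.5,0.3,2],0]]' 12
python3 - <<'E'
from h import *
from bench import r
s=r.read_state();go(s,[.483,.216,.034],79.8);print(w2c(s['ee_pos']))
E
```

```text
time: 4.58
ee_pos: [0.4801, 0.2173, 0.0131]
eef_rot: [0.09, 0.996, 0.0, 0.0]
ft_force: [0.0, -0.7, 1.1]
width: 0.0295
shift [ -3.1  -0.7 -20.9] turn -0.07 cur yaw_y 79.73 pos [0.4801 0.2173 0.0131] q7 0.95 F [ 0.01 -0.73  1.1 ] w 0.0295
[-153.5    1. ]
```

```bash
python3 -m crank '[[-0.5,[-8,0,0],0],[-0.5,[-16,0,0],0],[-0.5,[-24,0,0],0],[-0.5,[-30,0,0],0],[-0.5,[-34,0,0],0],[-0.5,[-35,0,0],0]]'
python3 - <<'E'
from h import *
from bench import r
s=r.read_state();go(s,[.483,.216,.034],79.8);print(w2c(s['ee_pos']))
E
python3 -m crank '[[-0.5,[-1,0,0],0],[-0.5,[-2,0,0],0]]'
python3 -m crank '[[-0.5,[-1,0,0],0],[-0.5,[-1,0,0],0]]'
```

```text
time: 5.08
ee_pos: [0.5152, 0.2108, 0.0131]
eef_rot: [0.09, 0.996, 0.0, 0.0]
ft_force: [-2.9, 0.6, 5.7]
width: 0.03
shift [ 32.7  -0.6 -20.9] turn -0.11 cur yaw_y 79.69 pos [0.5152 0.2108 0.0131] q7 1.0 F [-2.94  0.62  5.73] w 0.03
[-117.8    0.9]
time: 5.25
ee_pos: [0.5162, 0.2108, 0.0131]
eef_rot: [0.089, 0.996, 0.0, -0.0]
ft_force: [-2.5, 0.7, 4.8]
width: 0.0298
time: 5.42
ee_pos: [0.5174, 0.2106, 0.0131]
eef_rot: [0.089, 0.996, 0.0, 0.0]
ft_force: [-1.2, 0.8, 4.0]
width: 0.0302
```

```bash
python3 -m crank '[[-0.5,[-0.5,0,-1],0],[-0.5,[-1,0,-1],0]]'
python3 -m crank '[[-0.5,[-1,0,0],0],[-0.5,[-1,0,0],0]]'
python3 -m crank '[[-0.5,[-1,0,0],0],[-0.5,[-1,0,0],0]]'
python3 -m crank '[[-0.5,[-1,0,0],0],[-0.5,[-1,0,0],0]]'
python3 - <<'E'
from h import *
from bench import r
s=r.read_state();go(s,[.483,.216,.034],79.8);print(w2c(s['ee_pos']))
E
```

```text
time: 5.58
ee_pos: [0.5184, 0.2101, 0.0139]
eef_rot: [0.089, 0.996, -0.0, 0.0]
ft_force: [0.5, 0.0, -0.6]
width: 0.0298
time: 5.75
ee_pos: [0.5194, 0.2099, 0.0138]
eef_rot: [0.09, 0.996, -0.0, -0.0]
ft_force: [0.4, 0.5, -0.5]
width: 0.0299
time: 5.92
ee_pos: [0.5195, 0.2099, 0.0137]
eef_rot: [0.089, 0.996, -0.0, -0.001]
ft_force: [-4.1, -0.5, 2.2]
width: 0.0299
time: 6.08
ee_pos: [0.5195, 0.2099, 0.0136]
eef_rot: [0.089, 0.996, -0.0, -0.002]
ft_force: [-9.1, 0.1, 5.0]
width: 0.0297
shift [ 37.1  -0.5 -20.2] turn -0.03 cur yaw_y 79.77 pos [0.5195 0.2099 0.0136] q7 1.01 F [-9.14  0.05  4.97] w 0.0297
[-113.5    0.8]
```

```bash
python3 -m crank '[[-0.5,[1.8,0,0],0],[0,[1.8,0,0],0],[0,[1.8,0,0],0],[0.1,[1.8,0,0],0],[0.1,[1.8,0,-30],0],[0.1,[1.8,0,-65],0],[0.1,[1.8,0,-95],0],[0.1,[-35,0,-95],-7],[0.1,[-70,0,-95],-14],[0.1,[-70,0,-95],-21],[0.1,[-70,0,-95],-21]]'
python3 - <<'E'
from h import *
from bench import r
import cv2
s=r.read_state();go(s,[.631,.189,.11],79.8+57);print(w2c(s['ee_pos']))
c=r.camera('wrist');cv2.imwrite('pics/w7.png',c["pixels"][:,:,::-1]);print(np.round(c['cam_to_world'],4).tolist())
c=r.camera('top');cv2.imwrite('pics/t7.png',cv2.resize(c["pixels"][140:290,210:340,::-1],None,fx=4,fy=4,interpolation=cv2.INTER_CUBIC))
E
```

```text
time: 7.0
ee_pos: [0.5916, 0.196, 0.1086]
eef_rot: [-0.095, 0.995, -0.0, 0.0]
ft_force: [0.4, 0.0, 0.3]
width: 0.0478
shift [-37.3 -14.3  -1.3] turn -35.86 cur yaw_y 100.94 pos [0.5916 0.196  0.1086] q7 1.43 F [0.38 0.03 0.34] w 0.0478
[-40.   -0.1]
[[-0.1894, 0.9518, 0.2413, 0.526], [0.9819, 0.1839, 0.0452, 0.1832], [-0.0014, 0.2455, -0.9694, 0.3029], [0.0, 0.0, 0.0, 1.0]]
```

View pics/w7.png

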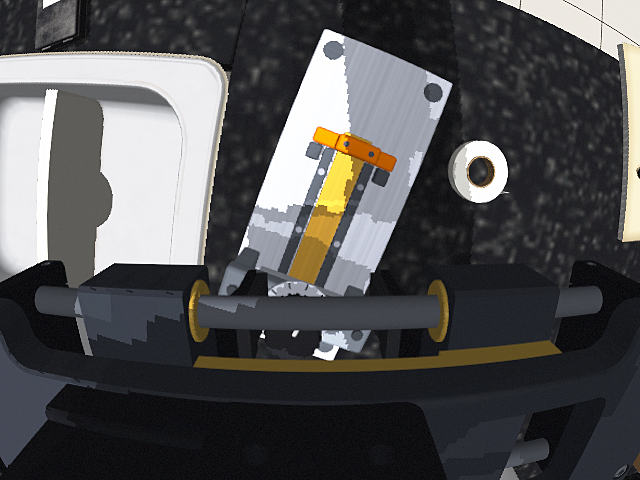

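View pics/t7.png

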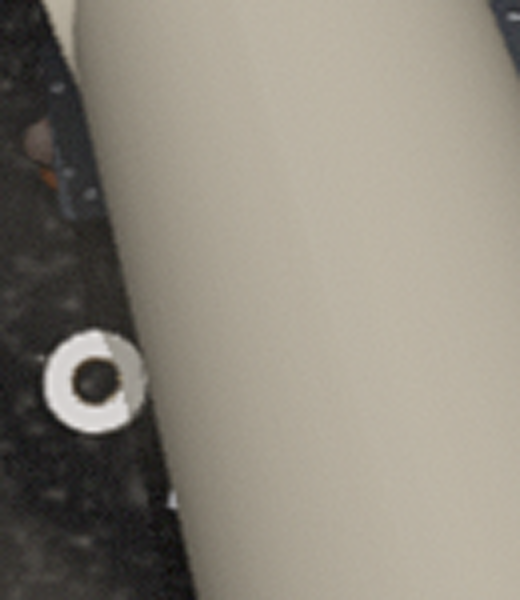

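```bash
python3 -m crank '[[0.2,[-20,-7,0],-7],[0.2,[-37.3,-13.5,0],-14],[0.2,[-37.3,-13.5,0],-21],[0.2,[-37.3,-13.5,0],-28],[0.2,[-37.3,-13.5,0],-36],[0.2,[-37.3,-13.5,0],-36],[0.2,[-37.3,-13.5,0],-36]]'
python3 - <<'E'
from h import *
from bench import r
import cv2
s=r.read_state();go(s,[.631,.1895,.066],79.8+57);print(w2c(s['ee_pos']))
c=r.camera('wrist');cv2.imwrite('pics/w8.png',c["pixels"][:,:,::-1]);print(np.round(c['cam_to_world'],4).tolist())
c=r.camera('scene');cv2.imwrite('pics/s8.png',cv2.resize(c["pixels"][130:280,230:430,::-1],None,fx=4,fy=4,interpolation=cv2.INTER_CUBIC))
E
```

```text
time: 7.68
ee_pos: [0.6287, 0.1916, 0.1093]
eef_rot: [-0.395, 0.919, 0.0, 0.0]
ft_force: [-0.1, 0.2, 0.0]
width: 0.0523
shift [-0.  -3.1 43.3] turn -0.31 cur yaw_y 136.49 pos [0.6287 0.1916 0.1093] q7 2.06 F [-0.07  0.24  0.  ] w 0.0523
[-2.7  2.1]
[[-0.725, 0.6677, 0.169, 0.5827], [0.6888, 0.7028, 0.1777, 0.1429], [-0.0001, 0.2452, -0.9695, 0.3036], [0.0, 0.0, 0.0, 1.0]]
```

View pics/w8.png

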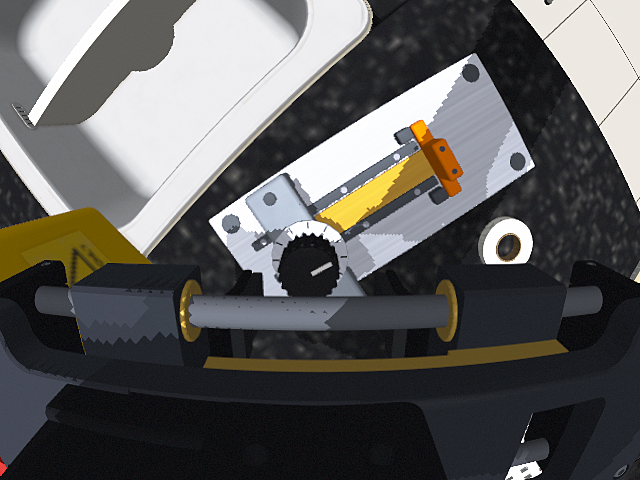

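View pics/s8.png

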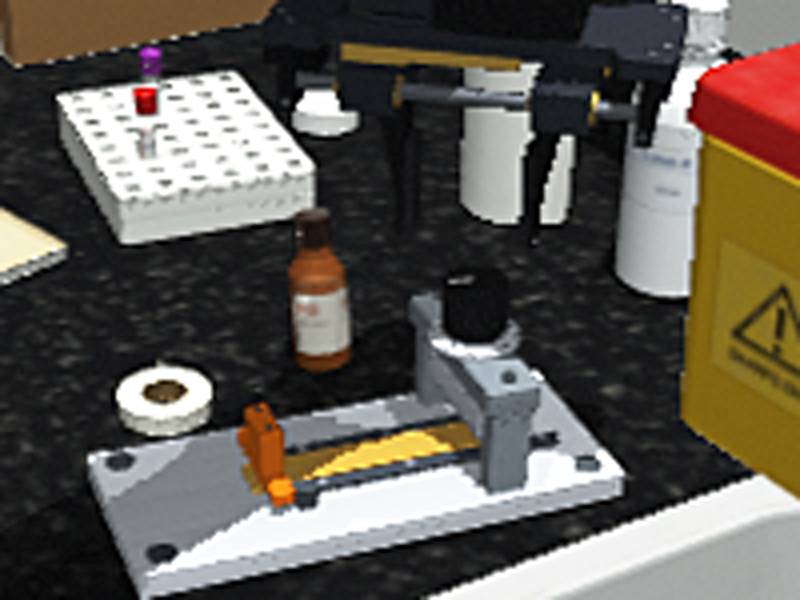

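```bash
python3 - <<'E'
from h import *
import cv2
T=[[-0.725, 0.6677, 0.169, 0.5827], [0.6888, 0.7028, 0.1777, 0.1429], [-0.0001, 0.2452, -0.9695, 0.3036], [0.0, 0.0, 0.0, 1.0]]
w=wun(T,310,261,.114);print(w,w2c(w))
for z in(.11,.13,.14,.15,.16):print(z,(proj('scene',[.6287,.1916,z])-[230,130])*4)
a=cv2.imread('pics/w8.png')[200:350,200:420];cv2.imwrite('pics/w8z.png',cv2.resize(a,None,fx=3.6,fy=3.6,interpolation=cv2.INTER_CUBIC))
E
```

```text
[0.62726113 0.18338488 0.114     ] [-2.7 -6.2]
0.11 [464.12579169 280.58160044]
0.13 [465.79458822 245.37528229]
0.14 [466.64429629 227.44913477]
0.15 [467.50446214 209.30236139]
0.16 [468.37528001 190.9308639 ]
```

View pics/w8z.png

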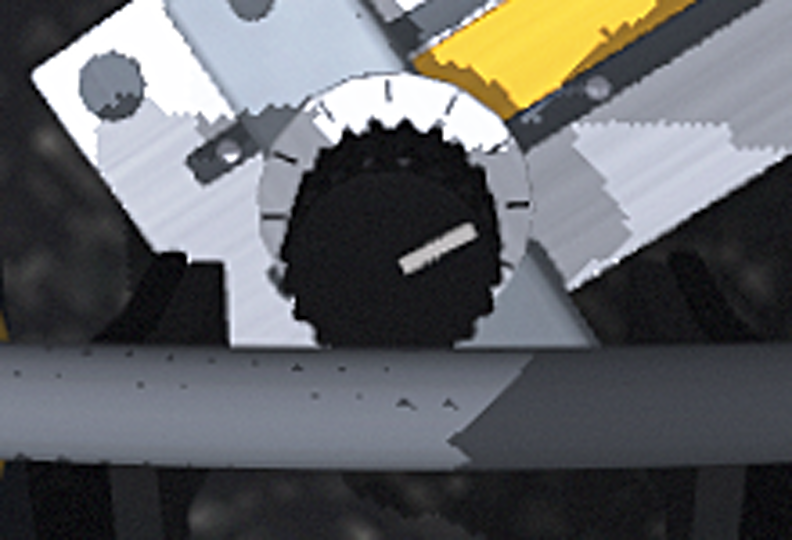

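```bash
python3 - <<'E'
from h import *
T=[[-0.725, 0.6677, 0.169, 0.5827], [0.6888, 0.7028, 0.1777, 0.1429], [-0.0001, 0.2452, -0.9695, 0.3036], [0.0, 0.0, 0.0, 1.0]]
Z=lambda u,v:(200+u/3.6,200+v/3.6)
for n,u,v,z in(('knob top',395,275,.114),('ring L',258,200,.083),('ring R',533,205,.083),('ring top',390,72,.083),('tipL',225,262,.135),('tipR',668,262,.135)):
    w=wun(T,*Z(u,v),z);print(n,w,w2c(w))
# tab & plate corners
for n,u,v,z in(('c -195,-55',475,54,.016),('c -195,55',535,165,.016),('c65,-55',209,221,.016)):
    w=wun(T,u,v,z);print(n,w,w2c(w))
E
```

```text
knob top [0.63344491 0.18959143 0.114     ] [2.3 1. ]
ring L [0.64946137 0.17102773 0.083     ] [ 21.4 -14.4]
ring R [0.61558936 0.20440477 0.083     ] [-17.9  12.4]
ring top [0.61728184 0.1705748  0.083     ] [-10.2 -20.6]
tipL [0.64322261 0.16741786 0.135     ] [ 15.9 -19.1]
tipR [0.59999944 0.20856342 0.135     ] [-34.   13.7]
c -195,-55 [0.4331055  0.17083616 0.016     ] [-191.5  -53. ]
c -195,55 [0.4508976  0.27704795 0.016     ] [-192.9   54.7]
c65,-55 [0.68671812 0.12350804 0.016     ] [ 66.5 -54.6]
```

```bash
python3 -m crank '[[0.2,[0,-5,0],0],[0.2,[0,-5,10],0],[0.2,[0,-5,25],0],[0.2,[0,-5,35],0],[0.2,[0,-5,35],0],[0.2,[0,-5,35],0]]'
python3 - <<'E'
from h import *
from bench import r
import cv2
s=r.read_state();go(s,[.631,.1895,.066],79.8+57);print(w2c(s['ee_pos']))
c=r.camera('wrist');cv2.imwrite('pics/w9.png',cv2.resize(c["pixels"][200:350,200:420,::-1],None,fx=3.6,fy=3.6,interpolation=cv2.INTER_CUBIC))
c=r.camera('scene');cv2.imwrite('pics/s9.png',cv2.resize(c["pixels"][130:280,230:430,::-1],None,fx=4,fy=4,interpolation=cv2.INTER_CUBIC))
E
```

```text
time: 8.28
ee_pos: [0.6324, 0.1873, 0.0731]
eef_rot: [-0.396, 0.918, 0.0, -0.001]
ft_force: [0.3, -0.0, -0.2]
width: 0.0522
shift [-0.6  2.5  7.1] turn -0.1 cur yaw_y 136.7 pos [0.6324 0.1873 0.0731] q7 2.07 F [ 0.28 -0.   -0.16] w 0.0522
[ 1.7 -1.4]
```

View pics/w9.png

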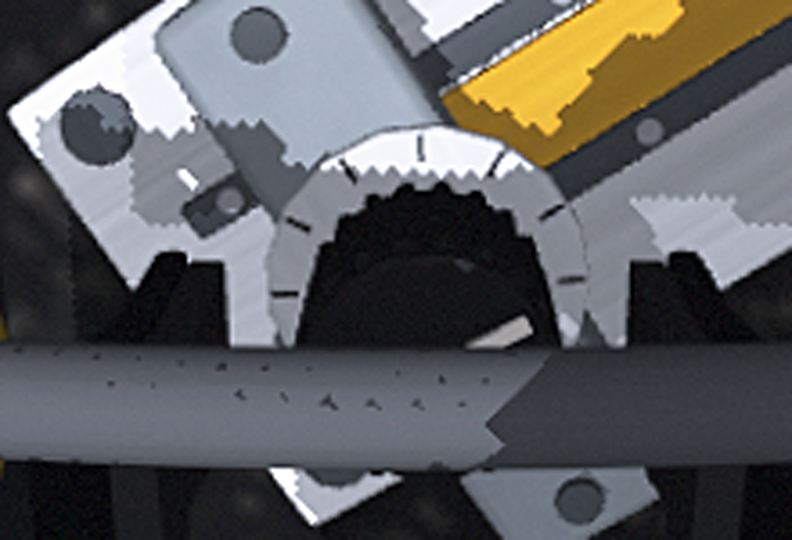

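View pics/s9.png

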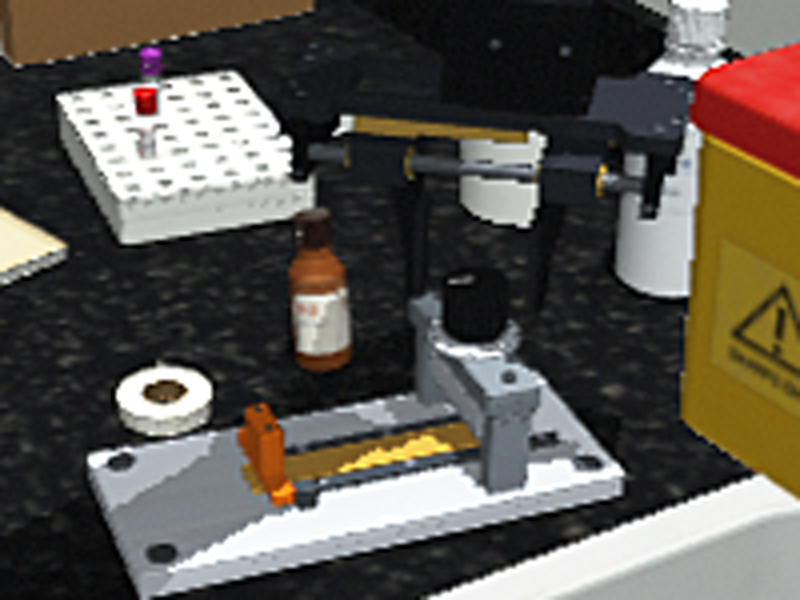

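```bash
python3 -m crank '[[0.2,[-1,0,4],0],[0.2,[-1,0,7],0],[0.2,[-1,0,7],0],[-0.4,[-1,0,7],0],[-0.4,[-1,0,7],0],[-0.4,[-1,0,7],0],[-0.4,[-1,0,7],0],[-0.4,[-1,0,7],0],[-0.4,[-1,0,7],0]]' 25
python3 - <<'E'
from h import *
from bench import r
import cv2
s=r.read_state();go(s,[.631,.1895,.066],79.8+57);print(w2c(s['ee_pos']),s['torque'])
c=r.camera('wrist');cv2.imwrite('pics/w10.png',cv2.resize(c["pixels"][200:350,200:420,::-1],None,fx=3.6,fy=3.6,interpolation=cv2.INTER_CUBIC))
E
```

```text
time: 9.13
ee_pos: [0.6335, 0.1886, 0.0672]
eef_rot: [-0.397, 0.918, 0.0, -0.0]
ft_force: [-1.4, 1.0, 1.5]
width: 0.0314
shift [1.1 2.5 1.2] turn -0.05 cur yaw_y 136.75 pos [0.6335 0.1886 0.0672] q7 2.07 F [-1.38  1.    1.52] w 0.0314
[2.5 0. ] [ 0.23113684  0.43651399 -0.02133843]
```

View pics/w10.png

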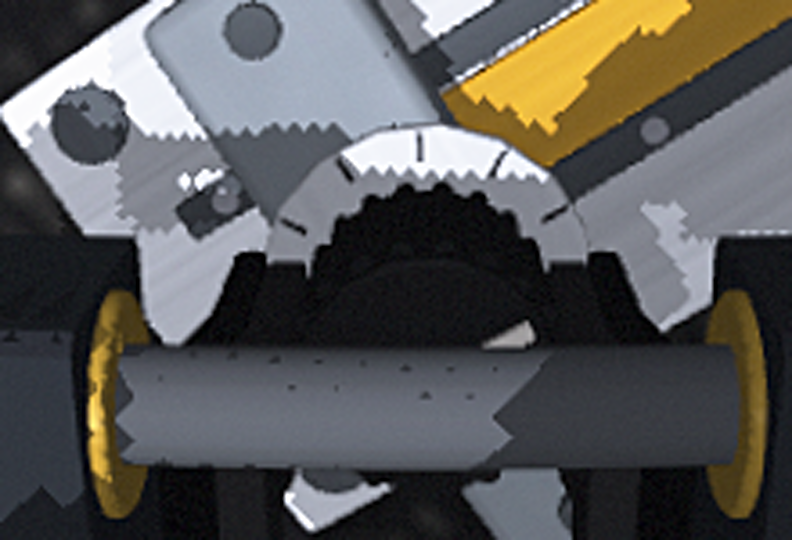

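```bash
python3 -m crank '[[-0.4,[0,0,0],7],[-0.4,[0,0,0],14],[-0.4,[0,0,0],21],[-0.4,[0,0,0],28],[-0.4,[0,0,0],35],[-0.4,[0,0,0],42],[-0.4,[0,0,0],49],[-0.4,[0,0,0],57],[-0.4,[0,0,0],57],[-0.4,[0,0,0],57]]' 25
python3 - <<'E'
from h import *
from bench import r
import cv2
s=r.read_state();go(s,[.631,.1895,.066],79.8);print(w2c(s['ee_pos']),s['torque'])
c=r.camera('wrist');cv2.imwrite('pics/w11.png',cv2.resize(c["pixels"][200:350,200:420,::-1],None,fx=3.6,fy=3.6,interpolation=cv2.INTER_CUBIC))
E
```

```text
time: 10.02
ee_pos: [0.6335, 0.1886, 0.0672]
eef_rot: [0.088, 0.996, 0.0, -0.0]
ft_force: [-2.6, -0.1, 2.3]
width: 0.0311
shift [2.7 0.5 1.2] turn 0.09 cur yaw_y 79.89 pos [0.6335 0.1886 0.0672] q7 1.15 F [-2.62 -0.09  2.29] w 0.0311
[2.6 0. ] [ 0.15019365  0.53476482 -0.08064889]
```

View pics/w11.png

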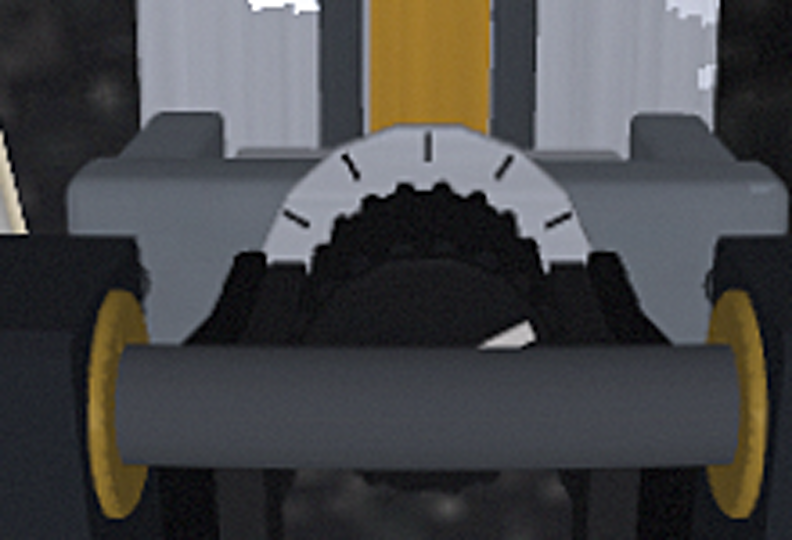

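```bash
python3 -m crank '[[0.1,[0,0,0],0],[0.1,[0,0,0],0],[0.1,[0,0,0],0],[0.1,[0,0,-38],0],[0.1,[20,0,-50],0],[0.1,[60,0,-50],0],[0.1,[100,0.5,-50],0],[0.1,[116,0.5,-30],0],[0.1,[116,0.5,0],0],[0.1,[116,0.5,0],0]]' 12
python3 - <<'E'
from h import *
from bench import r
s=r.read_state();go(s,[.5195,.2099,.0138],79.8);print(w2c(s['ee_pos']),s['torque'])
E
```

```text
time: 10.9
ee_pos: [0.5161, 0.2088, 0.063]
eef_rot: [0.088, 0.996, -0.001, -0.003]
ft_force: [-0.4, -0.4, -0.0]
width: 0.0479
shift [-3.4  1.8 49.2] turn 0.08 cur yaw_y 79.88 pos [0.5161 0.2088 0.063 ] q7 1.01 F [-0.43 -0.4  -0.04] w 0.0479
[-116.6   -0.9] [-0.01667958  0.04942379 -0.01857024]
```

```bash
python3 -m crank '[[0.1,[-2,1,0],0],[0.1,[-2,1,15],0],[0.1,[-2,1,30],0],[0.1,[-2,1,40],0],[0.1,[-2,1,40],0]]' 12
python3 - <<'E'
from h import *
from bench import r
import cv2
s=r.read_state();go(s,[.5195,.2099,.0138],79.8);print(w2c(s['ee_pos']),s['torque'])
c=r.camera('wrist');cv2.imwrite('pics/w12.png',cv2.resize(c["pixels"][200:350,220:420,::-1],None,fx=4,fy=4))
E
```

```text
time: 11.32
ee_pos: [0.5219, 0.2094, 0.0262]
eef_rot: [0.09, 0.996, -0.001, -0.001]
ft_force: [-0.1, 0.3, -0.1]
width: 0.0478
shift [ 2.4  0.1 12.4] turn -0.1 cur yaw_y 79.7 pos [0.5219 0.2094 0.0262] q7 1.02 F [-0.13  0.28 -0.09] w 0.0478
[-111.     0.7] [0.00703    0.05760615 0.04086636]
```

View pics/w12.png

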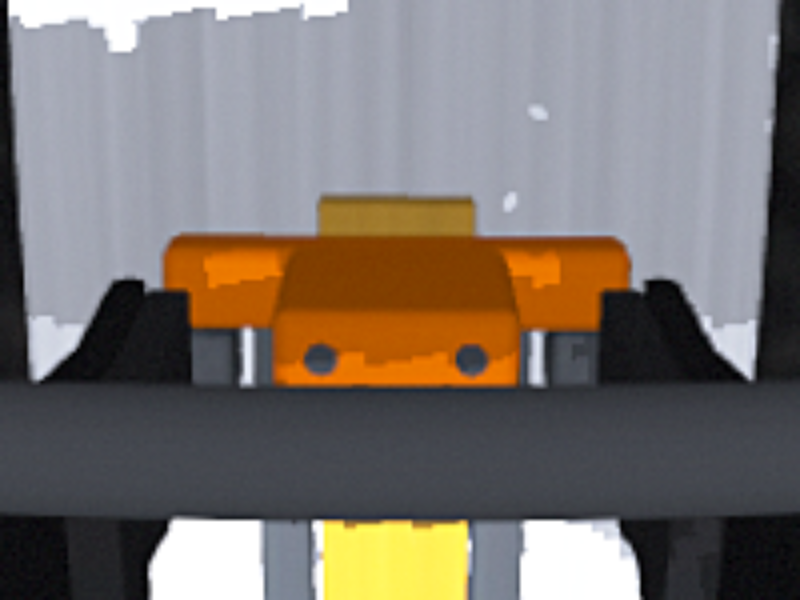

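```bash
python3 -m crank '[[0.1,[2.4,0,6],0],[0.1,[2.4,0,11.5],0],[0.1,[2.4,0,11.5],0],[-0.5,[2.4,0,11.5],0],[-0.5,[2.4,0,11.5],0],[-0.5,[2.4,0,11.5],0],[-0.5,[2.4,0,11.5],0],[-0.5,[2.4,0,11.5],0]]' 12
python3 -m crank '[[-0.5,[1,0,0],0]]'
python3 -m crank '[[-0.5,[1,0,0],0]]'
python3 -m crank '[[-0.5,[1,0,0],0]]'
python3 -m crank '[[-0.5,[1,0,0],0]]'
```

```text
time: 12.03
ee_pos: [0.5196, 0.2106, 0.0158]
eef_rot: [0.089, 0.996, 0.0, 0.0]
ft_force: [-0.5, -0.7, 1.9]
width: 0.0302
time: 12.12
ee_pos: [0.5189, 0.2107, 0.0158]
eef_rot: [0.09, 0.996, 0.0, 0.0]
ft_force: [1.3, -0.2, 0.9]
width: 0.0296
time: 12.2
ee_pos: [0.5178, 0.2109, 0.0158]
eef_rot: [0.09, 0.996, 0.0, 0.0]
ft_force: [1.4, -1.2, 1.6]
width: 0.0297
time: 12.28
ee_pos: [0.5168, 0.2111, 0.0158]
eef_rot: [0.089, 0.996, 0.0, 0.0]
ft_force: [1.2, -0.1, 1.4]
width: 0.0298
time: 12.37
ee_pos: [0.5158, 0.2113, 0.0158]
eef_rot: [0.09, 0.996, 0.0, 0.0]
ft_force: [0.9, -0.2, 1.8]
width: 0.0293
```

```bash
python3 -m crank '[[-0.5,[-2,0,0],0],[-0.5,[-4,0,0],0],[-0.5,[-5,0,0],0],[-0.5,[-5,0,0],0]]'
python3 -m crank '[[-0.5,[0.7,0,0],0],[0.1,[0.7,0,0],0],[0.1,[0.7,0,0],0],[0.1,[0.7,0,0],0],[0.1,[0.7,0,-35],0],[0.1,[0.7,0,-75],0],[0.1,[0.7,0,-100],0],[0.1,[-35,0,-100],-7],[0.1,[-75,0,-100],-14],[0.1,[-114,0,-100],-21],[0.1,[-114,0,-100],-26],[0.1,[-114,0,-100],-26]]'
python3 - <<'E'
from h import *
from bench import r
s=r.read_state();go(s,[.6335,.1886,.0672],79.8+26);print(w2c(s['ee_pos']),s['torque'])
E
```

```text
time: 12.7
ee_pos: [0.5197, 0.2108, 0.0158]
eef_rot: [0.089, 0.996, 0.0, -0.001]
ft_force: [-3.9, 1.0, 7.2]
width: 0.0297
time: 13.7
ee_pos: [0.6335, 0.1883, 0.1139]
eef_rot: [-0.138, 0.99, -0.001, -0.001]
ft_force: [-0.1, 0.6, -0.8]
width: 0.0477
shift [-0.1  0.3 46.7] turn 0.03 cur yaw_y 105.83 pos [0.6335 0.1883 0.1139] q7 1.57 F [-0.14  0.57 -0.85] w 0.0477
[ 2.6 -0.2] [0.02615602 0.02298598 0.01586594]
```

```bash
python3 -m crank '[[0.1,[0,0,15],0],[0.1,[0,0,35],0],[0.1,[0,0,46.5],0],[0.1,[0,0,46.5],0],[-0.4,[0,0,46.5],0],[-0.4,[0,0,46.5],0],[-0.4,[0,0,46.5],0],[-0.4,[0,0,46.5],0],[-0.4,[0,0,46.5],0]]' 25
python3 -m crank '[[-0.4,[0,0,0],6.5],[-0.4,[0,0,0],13],[-0.4,[0,0,0],20],[-0.4,[0,0,0],26],[-0.4,[0,0,0],26]]' 25
python3 - <<'E'
from h import *
from bench import r
s=r.read_state();go(s,[.5195,.2106,.0158],79.8);print(w2c(s['ee_pos']),s['torque'])
E
```

```text
time: 14.45
ee_pos: [0.6336, 0.1887, 0.0704]
eef_rot: [-0.136, 0.991, -0.001, 0.001]
ft_force: [-0.5, -4.9, 4.6]
width: 0.0308
time: 14.87
ee_pos: [0.6336, 0.1886, 0.0704]
eef_rot: [0.094, 0.996, -0.0, 0.001]
ft_force: [-0.9, -5.8, 5.9]
width: 0.0313
shift [116.4   0.3  54.3] turn -0.55 cur yaw_y 79.25 pos [0.6336 0.1886 0.0704] q7 1.15 F [-0.89 -5.77  5.88] w 0.0313
[2.7 0.1] [-1.23956669  0.00480029 -0.11864388]
```

```bash
python3 - <<'E'
from h import *
from bench import r
import cv2
c=r.camera('wrist');cv2.imwrite('pics/w13.png',cv2.resize(c["pixels"][200:350,200:420,::-1],None,fx=3.6,fy=3.6,interpolation=cv2.INTER_CUBIC))
c=r.camera('scene');cv2.imwrite('pics/s13.png',cv2.resize(c["pixels"][130:280,230:430,::-1],None,fx=4,fy=4,interpolation=cv2.INTER_CUBIC))
E
```

```text
(no output)
```

View pics/w13.png

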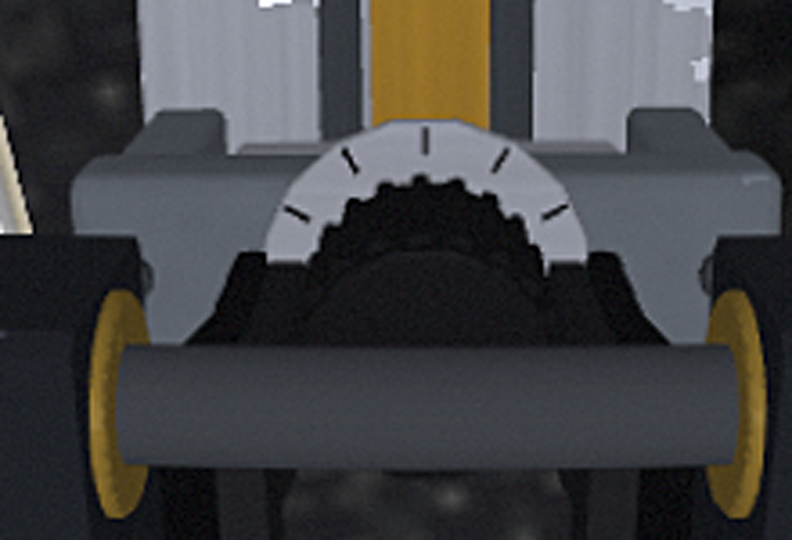

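View pics/s13.png

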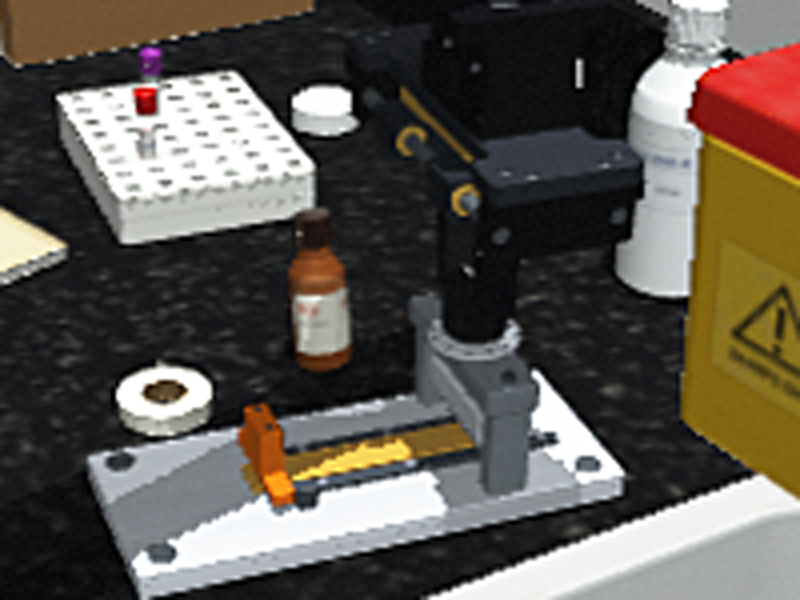

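```bash
python3 -m crank '[[0.1,[0,0,0],0],[0.1,[0,0,0],0],[0.1,[0,0,0],0],[0.1,[0,0,-38],0],[0.1,[20,0,-48],0],[0.1,[60,0,-48],0],[0.1,[100,0.5,-48],0],[0.1,[116,0.5,-30],0],[0.1,[116,0.5,0],0],[0.1,[116,0.5,20],0],[0.1,[116,0.5,40],0],[0.1,[116,0.5,40],0]]' 12
python3 - <<'E'
from h import *
from bench import r
import cv2
s=r.read_state();go(s,[.5195,.2106,.0165],79.8);print(w2c(s['ee_pos']),s['torque'])
c=r.camera('wrist');cv2.imwrite('pics/w14.png',cv2.resize(c["pixels"][200:350,220:420,::-1],None,fx=4,fy=4))
E
```

```text
time: 15.97
ee_pos: [0.5157, 0.2108, 0.0255]
eef_rot: [0.089, 0.996, -0.001, -0.002]
ft_force: [-1.0, -0.0, -0.5]
width: 0.0474
shift [-3.8  0.5  9. ] turn -0.01 cur yaw_y 79.79 pos [0.5157 0.2108 0.0255] q7 1.03 F [-0.96 -0.04 -0.53] w 0.0474
[-117.3    1. ] [-0.03772859  0.0843435  -0.01632144]
```

```bash
python3 -m crank '[[0.1,[0,0,4],0],[0.1,[0,0,9],0],[0.1,[0,0,9],0],[-0.5,[0,0,9],0],[-0.5,[0,0,9],0],[-0.5,[0,0,9],0],[-0.5,[0,0,9],0],[-0.5,[0,0,9],0]]' 12
python3 -m crank '[[-0.5,[1,0,0],0]]'
python3 -m crank '[[-0.5,[1,0,0],0]]'
python3 -m crank '[[-0.5,[1,0,0],0]]'
python3 -m crank '[[-0.5,[1,0,0],0]]'
```

```text
time: 16.68
ee_pos: [0.5187, 0.2111, 0.0203]
eef_rot: [0.09, 0.996, 0.0, 0.0]
ft_force: [-0.9, -1.3, 1.9]
width: 0.0293
time: 16.77
ee_pos: [0.5182, 0.2112, 0.0204]
eef_rot: [0.09, 0.996, 0.0, 0.001]
ft_force: [1.4, 0.1, 0.8]
width: 0.0293
time: 16.85
ee_pos: [0.5172, 0.2114, 0.0203]
eef_rot: [0.09, 0.996, 0.0, 0.001]
ft_force: [1.7, -1.6, 1.6]
width: 0.0296
time: 16.93
ee_pos: [0.5161, 0.2116, 0.0203]
eef_rot: [0.09, 0.996, 0.0, 0.001]
ft_force: [2.4, -0.8, 2.1]
width: 0.0291
time: 17.02
ee_pos: [0.515, 0.2119, 0.0203]
eef_rot: [0.09, 0.996, 0.0, 0.0]
ft_force: [4.1, -1.1, 1.4]
width: 0.0291
```

```bash
python3 -m crank '[[-0.5,[0.3,0,0],0]]'
python3 -m crank '[[-0.5,[0.3,0,0],0]]'
python3 -m crank '[[-0.5,[-1,0,0],0]]'
python3 -m crank '[[-0.5,[-1,0,0],0]]'
python3 -m crank '[[-0.5,[-1,0,0],0]]'
python3 -m crank '[[-0.5,[-0.7,0,0],0]]'
python3 -m crank '[[-0.5,[-0.7,0,0],0]]'
```

```text
time: 17.1
ee_pos: [0.5146, 0.2119, 0.0203]
eef_rot: [0.09, 0.996, 0.0, 0.0]
ft_force: [2.7, -1.8, 1.6]
width: 0.0293
time: 17.18
ee_pos: [0.5144, 0.212, 0.0203]
eef_rot: [0.09, 0.996, 0.0, 0.0]
ft_force: [3.6, -1.6, 2.1]
width: 0.0295
time: 17.27
ee_pos: [0.5145, 0.2119, 0.0202]
eef_rot: [0.089, 0.996, 0.0, -0.0]
ft_force: [-5.4, -2.3, 9.5]
width: 0.0291
time: 17.35
ee_pos: [0.5145, 0.2119, 0.0201]
eef_rot: [0.089, 0.996, -0.0, -0.002]
ft_force: [-8.8, -1.6, 12.1]
width: 0.029
time: 17.43
ee_pos: [0.5148, 0.2119, 0.0201]
eef_rot: [0.089, 0.996, -0.0, -0.002]
ft_force: [-8.9, -1.1, 13.2]
width: 0.0294
time: 17.52
ee_pos: [0.5153, 0.2117, 0.02]
eef_rot: [0.089, 0.996, -0.0, -0.002]
ft_force: [-10.2, -2.1, 12.5]
width: 0.0293
time: 17.6
ee_pos: [0.5158, 0.2115, 0.02]
eef_rot: [0.089, 0.996, -0.0, -0.002]
ft_force: [-9.6, -2.8, 12.7]
width: 0.0292
```

```bash
python3 -m crank '[[-0.5,[0,0,-1.5],0]]'
python3 -m crank '[[-0.5,[-0.7,0,-0.5],0]]'
python3 -m crank '[[-0.5,[-1,0,0],0]]'
python3 -m crank '[[-0.5,[-1,0,0],0]]'
python3 -m crank '[[-0.5,[-1,0,0],0]]'
```

```text
time: 17.68
ee_pos: [0.5164, 0.2113, 0.0209]
eef_rot: [0.089, 0.996, -0.0, -0.002]
ft_force: [-1.6, -0.9, -0.7]
width: 0.0294
time: 17.77
ee_pos: [0.5176, 0.2111, 0.0215]
eef_rot: [0.089, 0.996, -0.0, -0.001]
ft_force: [-2.5, -0.5, -0.8]
width: 0.0296
time: 17.85
ee_pos: [0.519, 0.2109, 0.0215]
eef_rot: [0.089, 0.996, -0.0, -0.001]
ft_force: [-1.8, -0.1, -1.0]
width: 0.0294
time: 17.93
ee_pos: [0.5195, 0.2108, 0.0214]
eef_rot: [0.089, 0.996, -0.0, -0.002]
ft_force: [-9.3, -0.8, 4.0]
width: 0.0294
time: 18.02
ee_pos: [0.5195, 0.2108, 0.0213]
eef_rot: [0.089, 0.996, -0.0, -0.002]
ft_force: [-14.1, -0.2, 8.6]
width: 0.029
```

```bash
python3 -m crank '[[-0.5,[2,0,0],0]]'
python3 -m crank '[[-0.5,[1,0,0],0]]'
for i in 1 2 3 4; do python3 -m crank '[[-0.5,[0.8,0,0],0]]' | grep -E 'pos|force'; done
```

```text
time: 18.1
ee_pos: [0.5192, 0.2108, 0.0215]
eef_rot: [0.089, 0.996, -0.0, -0.001]
ft_force: [1.9, -1.1, -2.7]
width: 0.0295
time: 18.18
ee_pos: [0.5192, 0.2109, 0.0218]
eef_rot: [0.09, 0.996, -0.0, 0.0]
ft_force: [1.3, -1.0, -1.5]
width: 0.0298
ee_pos: [0.5188, 0.2109, 0.022]
ft_force: [1.9, -1.5, -1.4]
ee_pos: [0.518, 0.2111, 0.0221]
ft_force: [2.3, -1.2, -1.8]
ee_pos: [0.5171, 0.2113, 0.0221]
ft_force: [1.6, -1.5, -1.2]
ee_pos: [0.5161, 0.2115, 0.0221]
ft_force: [1.1, -2.4, -2.1]
```

```bash
python3 -m crank '[[-0.5,[-2,0,0],0],[-0.5,[-4,0,0],0],[-0.5,[-5,0,0],0],[-0.5,[-5.5,0,0],0]]'
python3 -m crank '[[-0.5,[0.8,0,0],0],[0.1,[0.8,0,0],0],[0.1,[0.8,0,0],0],[0.1,[0.8,0,0],0],[0.1,[0.8,0,-35],0],[0.1,[0.8,0,-70],0],[0.1,[0.8,0,-92],0],[0.1,[-35,0,-92],-5],[0.1,[-75,0,-92],-10],[0.1,[-113.5,-0.5,-92],-16],[0.1,[-113.5,-0.5,-92],-16],[0.1,[-113.5,-0.5,-92],-16]]'
python3 - <<'E'
from h import *
from bench import r
import cv2
s=r.read_state();go(s,[.6335,.1886,.0672],79.8+16);print(w2c(s['ee_pos']),s['torque'])
c=r.camera('wrist');cv2.imwrite('pics/w15.png',cv2.resize(c["pixels"][:350,200:420,::-1],None,fx=1.7*2,fy=1.7)[:600] if 0 else c["pixels"][:,:,::-1])
E
```

```text
time: 18.85
ee_pos: [0.5195, 0.2109, 0.0216]
eef_rot: [0.089, 0.996, -0.0, -0.002]
ft_force: [-10.1, -1.9, 5.4]
width: 0.0291
time: 19.85
ee_pos: [0.6344, 0.1886, 0.1131]
eef_rot: [-0.049, 0.999, -0.001, -0.0]
ft_force: [-0.9, 0.3, 0.0]
width: 0.0481
shift [ 0.9  0.2 45.9] turn -0.19 cur yaw_y 95.61 pos [0.6344 0.1886 0.1131] q7 1.42 F [-0.88  0.32  0.02] w 0.0481
[3.4 0.2] [ 0.03868127  0.04630357 -0.06586888]
```

View pics/w15.png

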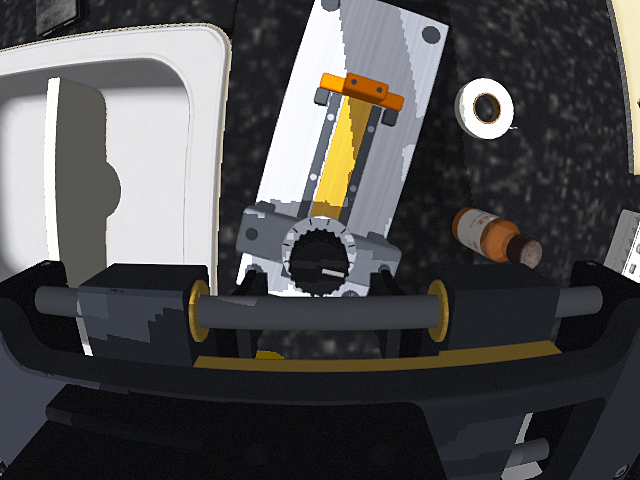

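```bash
python3 -m crank '[[0.1,[0.9,0,15],0],[0.1,[0.9,0,35],0],[0.1,[0.9,0,45.5],0],[0.1,[0.9,0,45.5],0],[-0.4,[0.9,0,45.5],0],[-0.4,[0.9,0,45.5],0],[-0.4,[0.9,0,45.5],0],[-0.4,[0.9,0,45.5],0],[-0.4,[0.9,0,45.5],0]]' 25
python3 -m crank '[[-0.4,[0,0,0],5],[-0.4,[0,0,0],10],[-0.4,[0,0,0],16],[-0.4,[0,0,0],16],[-0.4,[0,0,0],16]]' 25
python3 - <<'E'
from h import *
from bench import r
s=r.read_state();go(s,[.5195,.2106,.0158],79.8);print(w2c(s['ee_pos']),s['torque'])
E
```

```text
time: 20.65
ee_pos: [0.6328, 0.1886, 0.0699]
eef_rot: [-0.049, 0.999, -0.0, 0.001]
ft_force: [-2.1, -5.4, 6.8]
width: 0.0311
time: 21.07
ee_pos: [0.6328, 0.1888, 0.0698]
eef_rot: [0.09, 0.996, -0.0, 0.001]
ft_force: [-2.1, -4.2, 6.2]
width: 0.0312
shift [115.4   1.1  53.8] turn -0.17 cur yaw_y 79.63 pos [0.6328 0.1888 0.0698] q7 1.16 F [-2.06 -4.16  6.17] w 0.0312
[1.8 0.1] [-1.09787524  0.27326533 -0.08172327]
```

```bash
python3 -m crank '[[0.1,[0,0,0],0],[0.1,[0,0,0],0],[0.1,[0,0,0],0],[0.1,[0,0,-38],0],[0.1,[20,0,-48],0],[0.1,[60,0.5,-48],0],[0.1,[100,0.5,-48],0],[0.1,[115,1,-30],0],[0.1,[115,1,0],0],[0.1,[115,1,20],0],[0.1,[115,1,40],0],[0.1,[115,1,47],0]]' 12
python3 -m crank '[[0.1,[0,0,0],0],[0.1,[0,0,0],0],[-0.5,[0,0,0],0],[-0.5,[0,0,0],0],[-0.5,[0,0,0],0],[-0.5,[0,0,0],0],[-0.5,[0,0,0],0]]' 15
python3 - <<'E'
from h import *
from bench import r
s=r.read_state();go(s,[.5195,.2106,.0165],79.8);print(w2c(s['ee_pos']),s['torque'])
E
```

```text
time: 22.07
ee_pos: [0.5171, 0.2112, 0.0189]
eef_rot: [0.089, 0.996, -0.001, -0.002]
ft_force: [-0.7, -0.9, -0.1]
width: 0.0481
time: 22.65
ee_pos: [0.5193, 0.2109, 0.0221]
eef_rot: [0.09, 0.996, -0.0, 0.0]
ft_force: [-1.7, -2.6, 5.3]
width: 0.0283
shift [-0.2 -0.3  5.6] turn -0.09 cur yaw_y 79.71 pos [0.5193 0.2109 0.0221] q7 1.04 F [-1.69 -2.62  5.31] w 0.0283
[-113.8    1.7] [-0.64526849  0.25176874 -0.09680773]
```

```bash
python3 -m crank '[[-0.5,[0,0,-1],0],[-0.5,[0,0,-1],0]]'|grep -E 'pos|force'
for i in 1 2 3; do python3 -m crank '[[-0.5,[0.8,0,0],0]]' | grep -E 'time|pos|force'; done
```

```text
ee_pos: [0.5194, 0.2107, 0.0232]
ft_force: [-2.5, -6.4, 9.6]
time: 22.9
ee_pos: [0.5191, 0.2101, 0.0233]
ft_force: [1.1, -8.2, 8.8]
time: 22.98
ee_pos: [0.5188, 0.2098, 0.0234]
ft_force: [3.7, -8.3, 6.7]
time: 23.07
ee_pos: [0.5185, 0.2098, 0.0235]
ft_force: [4.2, -7.7, 4.7]
```

```bash
python3 - <<'E'
from h import *
from bench import r
import cv2
s=r.read_state();print(s['width'],np.round(s['torque'],2),np.round(s['ft_force'],2))
c=r.camera('wrist');cv2.imwrite('pics/w16.png',c["pixels"][:,:,::-1])
c=r.camera('scene');cv2.imwrite('pics/s16.png',cv2.resize(c["pixels"][130:280,230:430,::-1],None,fx=4,fy=4,interpolation=cv2.INTER_CUBIC))
E
```

```text
0.022186348129834416 [-1.86 -1.04 -0.  ] [ 4.21 -7.73  4.74]
```

View pics/w16.png

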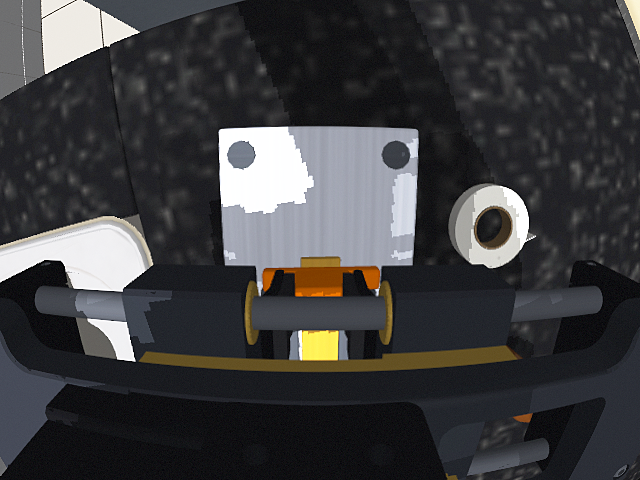

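View pics/s16.png

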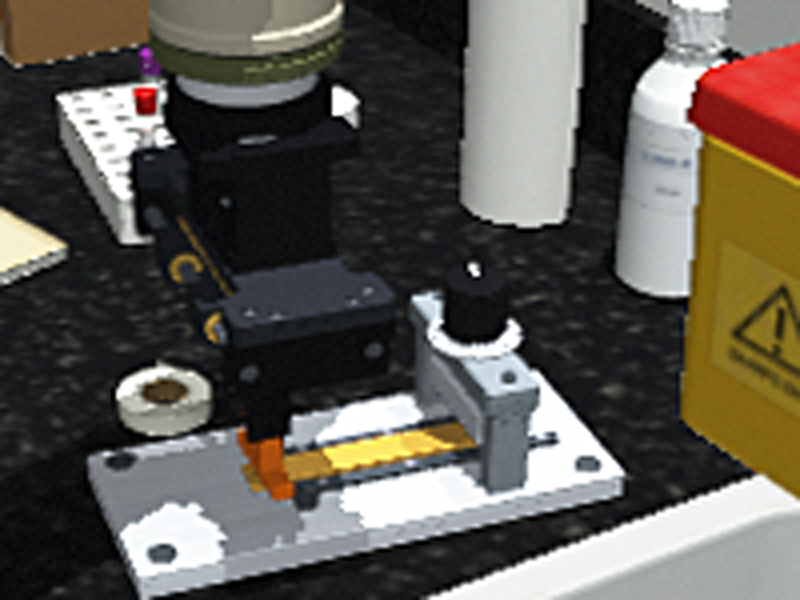

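The fingers sit too high and are squeezing off the tab's rounded top corners (width 22 mm). I'll reopen, go lower and regrip.

```bash
python3 -m crank '[[0.1,[-2.3,0,0],0],[0.1,[-2.3,0,0],0],[0.1,[-2.3,0,0],0],[0.1,[-2.3,0,5],0],[0.1,[-2.3,0,9],0],[0.1,[-2.3,0,9],0],[0.1,[-2.3,0,9],0]]' 12
python3 - <<'E'
from h import *
from bench import r
import cv2
s=r.read_state();go(s,[.5195,.2106,.0125],79.8);print(w2c(s['ee_pos']),s['torque'])
c=r.camera('wrist');cv2.imwrite('pics/w17.png',cv2.resize(c["pixels"][200:350,220:420,::-1],None,fx=4,fy=4))
E
```

```text
time: 23.75
ee_pos: [0.5184, 0.2114, 0.0129]
eef_rot: [0.089, 0.996, -0.0, -0.0]
ft_force: [-0.2, 0.2, -0.4]
width: 0.0476
shift [-1.3 -0.6  0.4] turn -0.05 cur yaw_y 79.75 pos [0.5184 0.2114 0.0129] q7 1.04 F [-0.22  0.22 -0.42] w 0.0476
[-114.8    2.1] [ 0.01524354 -0.06011785 -0.00725996]
```

View pics/w17.png

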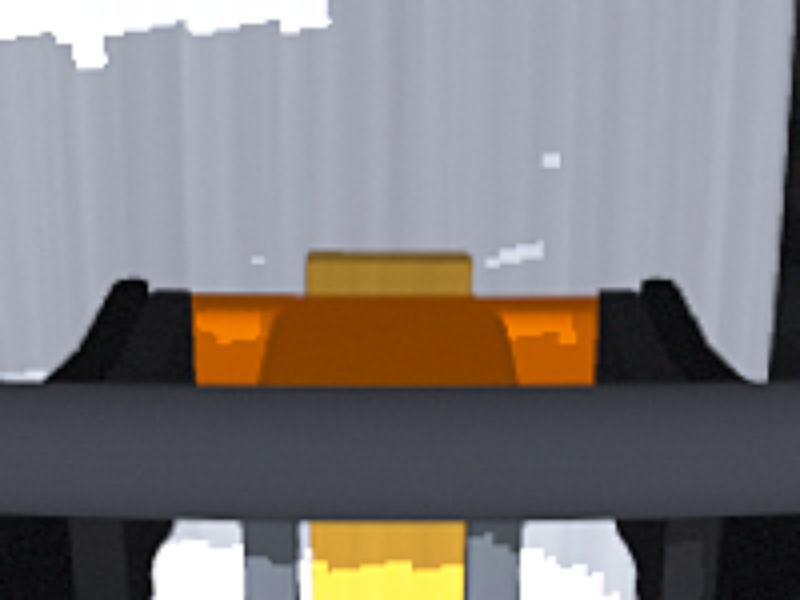

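```bash
python3 -m crank '[[0.1,[-0.7,-0.7,1],0],[-0.5,[-0.7,-0.7,1],0],[-0.5,[-0.7,-0.7,1],0],[-0.5,[-0.7,-0.7,1],0],[-0.5,[-0.7,-0.7,1],0],[-0.5,[-0.7,-0.7,1],0],[-0.5,[-0.7,-0.7,1],0]]' 15
for i in 1 2 3 4 5; do python3 -m crank '[[-0.5,[0.8,0,0],0]]' | grep -E 'time|pos|force|width'; done
```

```text
time: 24.38
ee_pos: [0.5195, 0.2106, 0.0126]
eef_rot: [0.089, 0.996, 0.0, 0.0]
ft_force: [0.3, -0.1, 0.9]
width: 0.0298
time: 24.47
ee_pos: [0.5192, 0.2105, 0.0126]
ft_force: [3.4, -0.1, -1.6]
width: 0.0299
time: 24.55
ee_pos: [0.5185, 0.2106, 0.0126]
ft_force: [3.5, -1.3, -2.4]
width: 0.0297
time: 24.63
ee_pos: [0.5175, 0.2108, 0.0126]
ft_force: [3.0, 0.9, -1.3]
width: 0.0299
time: 24.72
ee_pos: [0.5166, 0.211, 0.0126]
ft_force: [3.7, -0.3, -1.2]
width: 0.0297
time: 24.8
ee_pos: [0.5157, 0.2112, 0.0126]
ft_force: [3.2, -0.9, -2.6]
width: 0.0295
```

```bash
python3 -m crank '[[-0.5,[-1,0,0],0]]'| grep -E 'pos|force|width'
for i in 1 2 3 4; do python3 -m crank '[[-0.5,[-1,0,0],0]]' | grep -E 'pos|force|width'; done
```

```text
ee_pos: [0.5156, 0.2113, 0.0126]
ft_force: [-5.3, -0.7, 5.7]
width: 0.0297
ee_pos: [0.5157, 0.2113, 0.0126]
ft_force: [-10.0, -1.1, 10.6]
width: 0.0295
ee_pos: [0.5159, 0.2113, 0.0126]
ft_force: [-12.9, -1.4, 13.3]
width: 0.0297
ee_pos: [0.5163, 0.2112, 0.0126]
ft_force: [-14.4, -1.3, 15.7]
width: 0.0298
ee_pos: [0.5171, 0.2111, 0.0125]
ft_force: [-14.5, -1.2, 15.0]
width: 0.0298
```

```bash
python3 -m crank '[[-0.5,[0,0,-1.2],0]]'| grep -E 'pos|force|width'
for i in 1 2 3; do python3 -m crank '[[-0.5,[-0.5,0,0],0]]' | grep -E 'time|pos|force|width'; done
```

```text
ee_pos: [0.5179, 0.2109, 0.0132]
ft_force: [-4.5, 0.5, -0.8]
width: 0.0294
time: 25.38
ee_pos: [0.5186, 0.2108, 0.0132]
ft_force: [-3.8, 1.3, -0.6]
width: 0.0297
time: 25.47
ee_pos: [0.5194, 0.2106, 0.0131]
ft_force: [-5.2, 0.9, -0.3]
width: 0.0296
time: 25.55
ee_pos: [0.5196, 0.2105, 0.013]
ft_force: [-10.9, 0.8, 3.2]
width: 0.03
```

```bash
python3 -m crank '[[-0.5,[1.2,0,0],0],[0.1,[1.2,0,0],0],[0.1,[1.2,0,0],0],[0.1,[1.2,0,0],0],[0.1,[1.2,0,-35],0],[0.1,[1.2,0,-75],0],[0.1,[1.2,0,-100],0],[0.1,[-35,0,-100],-5],[0.1,[-75,0,-100],-11],[0.1,[-112.5,0,-100],-11],[0.1,[-112.5,0,-100],-11],[0.1,[-112.5,0,-100],-11]]'
python3 - <<'E'
from h import *
from bench import r
import cv2
s=r.read_state();go(s,[.6325,.1886,.064],79.8+11);print(w2c(s['ee_pos']),s['torque'])
c=r.camera('wrist');cv2.imwrite('pics/w18.png',cv2.resize(c["pixels"][50:350,200:450,::-1],None,fx=2,fy=2,interpolation=cv2.INTER_CUBIC))
E
```

```text
time: 26.55
ee_pos: [0.634, 0.1884, 0.1128]
eef_rot: [-0.005, 1.0, -0.001, -0.0]
ft_force: [-0.2, 0.2, 0.4]
width: 0.048
shift [ 1.5  0.3 48.8] turn -0.22 cur yaw_y 90.58 pos [0.634  0.1884 0.1128] q7 1.34 F [-0.2   0.16  0.37] w 0.048
[ 3.1 -0. ] [ 0.07364953  0.00821774 -0.01129176]
```

View pics/w18.png

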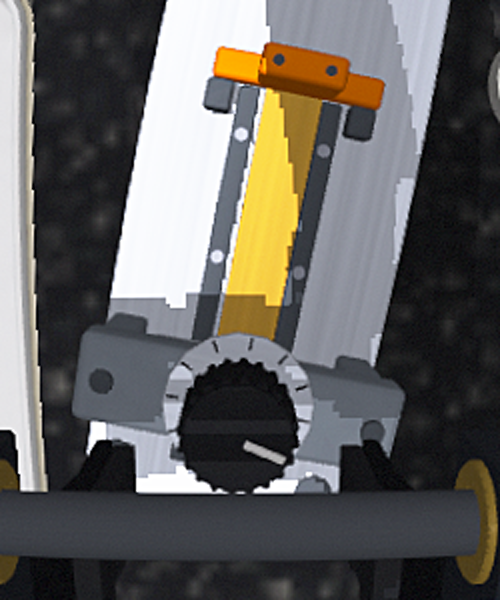

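```bash
python3 -m crank '[[0.1,[1.2,0,15],0],[0.1,[1.2,0,35],0],[0.1,[1.2,0,48.5],0],[0.1,[1.2,0,48.5],0],[-0.4,[1.2,0,48.5],0],[-0.4,[1.2,0,48.5],0],[-0.4,[1.2,0,48.5],0],[-0.4,[1.2,0,48.5],0],[-0.4,[1.2,0,48.5],0]]' 25
python3 -m crank '[[-0.4,[0,0,0],5],[-0.4,[0,0,0],10.5],[-0.4,[0,0,0],10.5],[-0.4,[0,0,0],10.5]]' 25
python3 - <<'E'
from h import *
from bench import r
s=r.read_state();go(s,[.5195,.2106,.0125],79.8);print(w2c(s['ee_pos']),s['torque'])
E
```

```text
time: 27.35
ee_pos: [0.6321, 0.1886, 0.0666]
eef_rot: [-0.006, 1.0, -0.0, 0.001]
ft_force: [-1.4, -5.4, 5.8]
width: 0.0314
time: 27.68
ee_pos: [0.6321, 0.1889, 0.0666]
eef_rot: [0.086, 0.996, -0.0, 0.001]
ft_force: [-2.6, -4.5, 5.8]
width: 0.0311
shift [114.8   2.1  53.9] turn 0.33 cur yaw_y 80.13 pos [0.6321 0.1889 0.0666] q7 1.18 F [-2.62 -4.51  5.8 ] w 0.0311
[1.1 0.1] [-1.06478403  0.4331904  -0.08078433]
```

```bash
python3 -m crank '[[0.1,[0,0,0],0],[0.1,[0,0,0],0],[0.1,[0,0,0],0],[0.1,[0,0,-38],0],[0.1,[20,0,-50],0],[0.1,[60,1,-50],0],[0.1,[100,1.5,-50],0],[0.1,[115,1.5,-30],0],[0.1,[115,1.5,0],0],[0.1,[115,1.5,20],0],[0.1,[115,1.5,40],0],[0.1,[115,1.5,40],0]]' 15
python3 -m crank '[[0.1,[0,0,0],0.3],[0.1,[0,0,6],0.3],[0.1,[0,0,12],0.3],[0.1,[0,0,12],0.3]]' 15
python3 - <<'E'
from h import *
from bench import r
import cv2
s=r.read_state();go(s,[.5195,.2106,.0117],79.8);print(w2c(s['ee_pos']),s['torque'])
c=r.camera('wrist');cv2.imwrite('pics/w19.png',cv2.resize(c["pixels"][200:350,220:420,::-1],None,fx=4,fy=4))
E
```

```text
time: 28.68
ee_pos: [0.5158, 0.2105, 0.0218]
eef_rot: [0.085, 0.996, -0.001, -0.002]
ft_force: [-1.3, -0.1, -0.1]
width: 0.0475
time: 29.02
ee_pos: [0.5183, 0.2111, 0.013]
eef_rot: [0.088, 0.996, 0.0, 0.0]
ft_force: [-0.6, 0.4, 0.3]
width: 0.048
shift [-1.2 -0.3  1.3] turn 0.14 cur yaw_y 79.94 pos [0.5183 0.2111 0.013 ] q7 1.06 F [-0.61  0.38  0.33] w 0.048
[-114.8    1.8] [0.01429868 0.04228005 0.06480702]
```

View pics/w19.png

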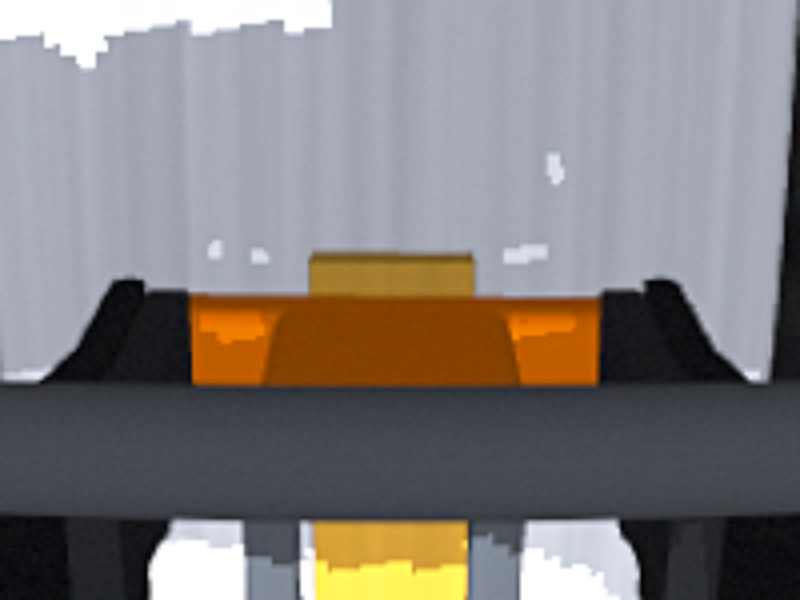

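```bash
python3 -m crank '[[0.1,[-0.8,-0.3,1.3],0],[-0.5,[-0.8,-0.3,1.3],0],[-0.5,[-0.8,-0.3,1.3],0],[-0.5,[-0.8,-0.3,1.3],0],[-0.5,[-0.8,-0.3,1.3],0],[-0.5,[-0.8,-0.3,1.3],0],[-0.5,[-0.8,-0.3,1.3],0]]' 20
for i in 1 2 3 4 5; do python3 -m crank '[[-0.5,[0.9,0,0],0]]' | grep -E 'time|pos|force|width'; done
```

```text
time: 29.65
ee_pos: [0.5191, 0.2106, 0.0121]
eef_rot: [0.088, 0.996, 0.0, 0.0]
ft_force: [-0.5, -0.3, 1.1]
width: 0.0297
time: 29.73
ee_pos: [0.519, 0.2106, 0.0121]
ft_force: [5.3, -1.4, -2.5]
width: 0.0293
time: 29.82
ee_pos: [0.5183, 0.2106, 0.0121]
ft_force: [5.1, -1.6, -2.4]
width: 0.0296
time: 29.9
ee_pos: [0.5175, 0.2108, 0.0121]
ft_force: [5.6, -0.6, -3.4]
width: 0.0298
time: 29.98
ee_pos: [0.5166, 0.2109, 0.0121]
ft_force: [5.6, -0.3, -2.5]
width: 0.0297
time: 30.07
ee_pos: [0.5157, 0.2111, 0.0121]
ft_force: [5.2, -0.7, -3.1]
width: 0.0296
```

```bash
python3 -m crank '[[-0.5,[-1.5,0,-0.7],0]]'| grep -E 'pos|force'
for i in 1 2 3 4 ; do python3 -m crank '[[-0.5,[-1,0,-0.15],0]]' | grep -E 'pos|force|width'; done
```

```text
ee_pos: [0.5156, 0.2111, 0.0124]
ft_force: [-2.6, 0.7, -0.9]
ee_pos: [0.5157, 0.2111, 0.0124]
ft_force: [-4.7, 0.9, -0.3]
width: 0.0298
ee_pos: [0.516, 0.2111, 0.0122]
ft_force: [-7.1, 1.7, 0.5]
width: 0.0296
ee_pos: [0.5168, 0.2109, 0.0123]
ft_force: [-6.7, 0.7, 0.3]
width: 0.0297
ee_pos: [0.5177, 0.2108, 0.0124]
ft_force: [-7.1, 1.3, 0.3]
width: 0.0297
```

```bash
python3 -m crank '[[-0.5,[-1,0,-0.1],0]]'| grep -E 'pos|force'
python3 -m crank '[[-0.5,[-1,0,-0.1],0]]'| grep -E 'pos|force'
python3 -m crank '[[-0.5,[-0.5,0,0],0]]'| grep -E 'pos|force'
```

```text
ee_pos: [0.5187, 0.2106, 0.0125]
ft_force: [-6.9, 1.1, -0.7]
ee_pos: [0.5192, 0.2105, 0.0125]
ft_force: [-11.8, 1.1, 4.0]
ee_pos: [0.5192, 0.2106, 0.0125]
ft_force: [-13.3, 1.1, 4.5]
```

Home again against the stops. Sliding drag is about 7 N, so one small trim on the knob.

```bash
python3 -m crank '[[-0.5,[1.6,0,0],0],[0.1,[1.6,0,0],0],[0.1,[1.6,0,0],0],[0.1,[1.6,0,0],0],[0.1,[1.6,0,-35],0],[0.1,[1.6,0,-75],0],[0.1,[1.6,0,-100],0],[0.1,[-35,0,-100],-2],[0.1,[-75,0,-100],-3.5],[0.1,[-111.5,-1,-100],-3.5],[0.1,[-111.5,-1,-100],-3.5],[0.1,[-111.5,-1,-100],-3.5]]'
python3 - <<'E'
from h import *
from bench import r
import cv2
s=r.read_state();go(s,[.6325,.1887,.064],79.8+3.5);print(w2c(s['ee_pos']),s['torque'])
c=r.camera('wrist');cv2.imwrite('pics/w20.png',cv2.resize(c["pixels"][50:350,200:450,::-1],None,fx=2,fy=2,interpolation=cv2.INTER_CUBIC))
E
```

```text
time: 31.73
ee_pos: [0.6336, 0.1878, 0.1126]
eef_rot: [0.059, 0.998, -0.001, 0.0]
ft_force: [-1.0, 0.7, -0.9]
width: 0.048
shift [ 1.2  0.8 48.6] turn -0.01 cur yaw_y 83.29 pos [0.6336 0.1878 0.1126] q7 1.23 F [-1.    0.72 -0.9 ] w 0.048
[ 2.8 -0.7] [-0.02299489  0.0967009  -0.03044917]
```

View pics/w20.png

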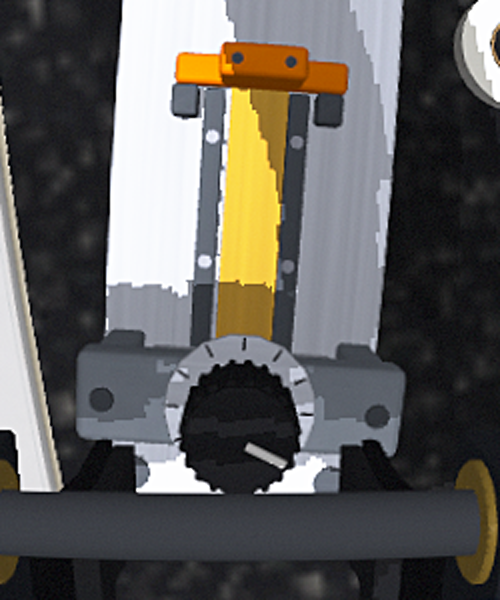

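```bash
python3 -m crank '[[0.1,[1,0.8,15],0],[0.1,[1,0.8,35],0],[0.1,[1,0.8,47.5],0],[0.1,[1,0.8,47.5],0],[-0.4,[1,0.8,47.5],0],[-0.4,[1,0.8,47.5],0],[-0.4,[1,0.8,47.5],0],[-0.4,[1,0.8,47.5],0],[-0.4,[1,0.8,47.5],0]]' 25
python3 -m crank '[[-0.4,[0,0,0],2],[-0.4,[0,0,0],4],[-0.4,[0,0,0],4],[-0.4,[0,0,0],4]]' 25
python3 - <<'E'
from h import *
from bench import r
s=r.read_state();go(s,[.5188,.2106,.0125],79.8);print(w2c(s['ee_pos']),s['torque'])
E
```

```text
time: 32.53
ee_pos: [0.6317, 0.1888, 0.0672]
eef_rot: [0.058, 0.998, -0.001, 0.0]
ft_force: [-3.9, -4.6, 4.3]
width: 0.0314
time: 32.87
ee_pos: [0.6317, 0.189, 0.0673]
eef_rot: [0.093, 0.996, -0.0, 0.0]
ft_force: [-2.1, -4.7, 4.9]
width: 0.0313
shift [115.    0.4  54.6] turn -0.45 cur yaw_y 79.35 pos [0.6317 0.189  0.0673] q7 1.18 F [-2.11 -4.72  4.86] w 0.0313
[0.7 0.1] [-1.09422364  0.58599877 -0.09356901]
```

```bash
python3 -m crank '[[0.1,[0,0,0],0],[0.1,[0,0,0],0],[0.1,[0,0,0],0],[0.1,[0,0,-38],0],[0.1,[20,0,-50],-0.4],[0.1,[60,0.5,-50],-0.4],[0.1,[100,0.5,-50],-0.4],[0.1,[115,0.5,-30],-0.4],[0.1,[115,0.5,0],-0.4],[0.1,[115,0.5,20],-0.4],[0.1,[115,0.5,40],-0.4],[0.1,[115,0.5,40],-0.4]]' 20
python3 -m crank '[[0.1,[0,0,0],0],[0.1,[0,0,6],0],[0.1,[0,0,12],0],[0.1,[0,0,12],0]]' 20
python3 - <<'E'
from h import *
from bench import r
import cv2
s=r.read_state();go(s,[.5195,.2106,.0117],79.8);print(w2c(s['ee_pos']),s['torque'])
c=r.camera('wrist');cv2.imwrite('pics/w21.png',cv2.resize(c["pixels"][200:350,220:420,::-1],None,fx=4,fy=4))
E
```

```text
time: 33.87
ee_pos: [0.5158, 0.2115, 0.0226]
eef_rot: [0.088, 0.996, -0.001, -0.002]
ft_force: [-0.8, 0.7, -0.2]
width: 0.0476
time: 34.2
ee_pos: [0.5182, 0.2121, 0.0137]
eef_rot: [0.089, 0.996, 0.0, -0.0]
ft_force: [-0.7, 0.5, 0.3]
width: 0.0478
shift [-1.5 -1.3  2. ] turn 0.04 cur yaw_y 79.84 pos [0.5182 0.2121 0.0137] q7 1.06 F [-0.73  0.48  0.31] w 0.0478
[-115.1    2.7] [-0.00735937  0.03173854 -0.04482509]
```

View pics/w21.png

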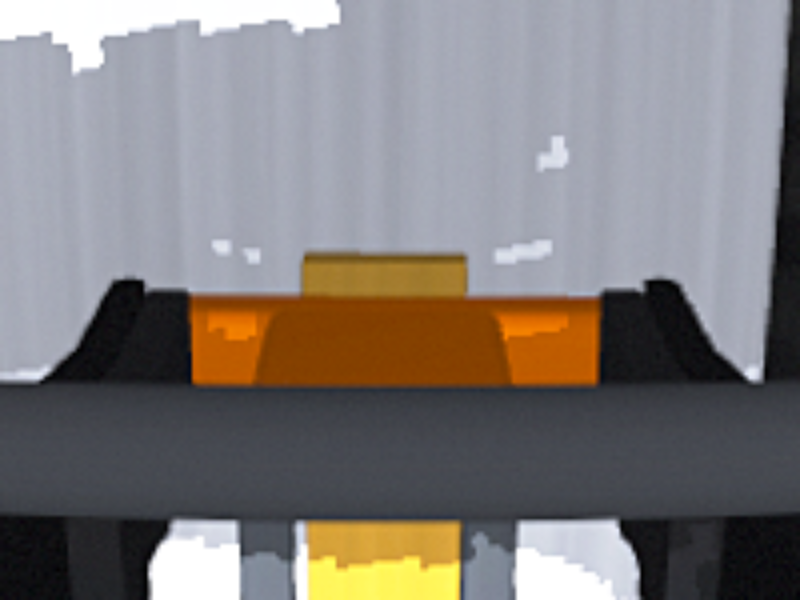

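```bash
python3 -m crank '[[0.1,[-0.8,-1.3,2],0],[-0.5,[-0.8,-1.3,2],0],[-0.5,[-0.8,-1.3,2],0],[-0.5,[-0.8,-1.3,2],0],[-0.5,[-0.8,-1.3,2],0],[-0.5,[-0.8,-1.3,2],0],[-0.5,[-0.8,-1.3,2],0]]' 20
python3 -m crank '[[-0.5,[1.2,0,0.3],0]]' | grep -E 'time|pos|force|width'
for i in 1 2 3 4; do python3 -m crank '[[-0.5,[0.9,0,0],0]]' | grep -E 'time|pos|force|width'; done
```

```text
time: 34.83
ee_pos: [0.5189, 0.2107, 0.0121]
eef_rot: [0.089, 0.996, 0.0, 0.0]
ft_force: [-0.7, -0.5, 1.4]
width: 0.0295
time: 34.92
ee_pos: [0.5188, 0.2107, 0.0121]
ft_force: [5.8, -1.1, 0.7]
width: 0.0294
time: 35.0
ee_pos: [0.5183, 0.2107, 0.0121]
ft_force: [7.3, -1.0, -1.6]
width: 0.0293
time: 35.08
ee_pos: [0.5176, 0.2108, 0.0121]
ft_force: [7.0, -1.9, -2.3]
width: 0.0293
time: 35.17
ee_pos: [0.5167, 0.2109, 0.0121]
ft_force: [7.1, -1.4, -2.4]
width: 0.0295
time: 35.25
ee_pos: [0.5158, 0.2111, 0.0121]
ft_force: [5.7, -0.8, -1.8]
width: 0.0298
```

```bash
python3 -m crank '[[-0.5,[-1.5,0,-0.9],0]]'| grep -E 'pos|force'
for i in 1 2 3 4 5 6; do python3 -m crank '[[-0.5,[-1,0,-0.15],0]]' | grep -E 'pos|force'; done
```

```text
ee_pos: [0.5157, 0.211, 0.0125]
ft_force: [-0.8, 0.0, -1.8]
ee_pos: [0.5157, 0.2111, 0.0124]
ft_force: [-4.2, 1.3, -1.3]
ee_pos: [0.5157, 0.211, 0.0122]
ft_force: [-7.5, 1.7, -0.2]
ee_pos: [0.5161, 0.2111, 0.0122]
ft_force: [-8.5, 0.5, 0.3]
ee_pos: [0.5169, 0.2109, 0.0122]
ft_force: [-8.1, 1.3, 0.7]
ee_pos: [0.5178, 0.2107, 0.0123]
ft_force: [-7.8, 1.4, 0.5]
ee_pos: [0.5188, 0.2105, 0.0124]
ft_force: [-7.3, 1.3, -0.3]
```

```bash
python3 -m crank '[[-0.5,[-1,0,-0.1],0],[-0.5,[-1.5,0,-0.1],0]]'| grep -E 'pos|force'
python3 -m crank '[[-0.5,[1,0,0],0],[0.1,[1,0,0],0],[0.1,[1,0,0],0],[0.1,[1,0,0],0],[0.1,[1,0,-35],0],[0.1,[1,0,-75],0],[0.1,[1,0,-110],0],[0.1,[40,0,-130],0],[0.1,[60,0,-130],0],[0.1,[60,0,-130],0],[0.1,[60,0,-130],0]]'
python3 - <<'E'
from h import *
from bench import r
import cv2
T=r.camera('wrist');cv2.imwrite('pics/w22.png',T["pixels"][:,:,::-1]);print(np.round(T['cam_to_world'],4).tolist())
c=r.camera('scene');cv2.imwrite('pics/s22.png',cv2.resize(c["pixels"][130:280,230:430,::-1],None,fx=4,fy=4,interpolation=cv2.INTER_CUBIC))
cv2.imwrite('pics/s22full.png',c["pixels"][:,:,::-1])
E
```

```text
ee_pos: [0.5189, 0.2105, 0.0124]
ft_force: [-16.1, 1.4, 5.9]
time: 36.92
ee_pos: [0.4637, 0.2211, 0.1443]
eef_rot: [0.088, 0.996, 0.001, 0.001]
ft_force: [-0.2, -0.8, -0.7]
width: 0.0481
[[0.1755, 0.9541, 0.2427, 0.3977], [0.9845, -0.1704, -0.0418, 0.2321], [0.0014, 0.2462, -0.9692, 0.3386], [0.0, 0.0, 0.0, 1.0]]
```

View pics/w22.png

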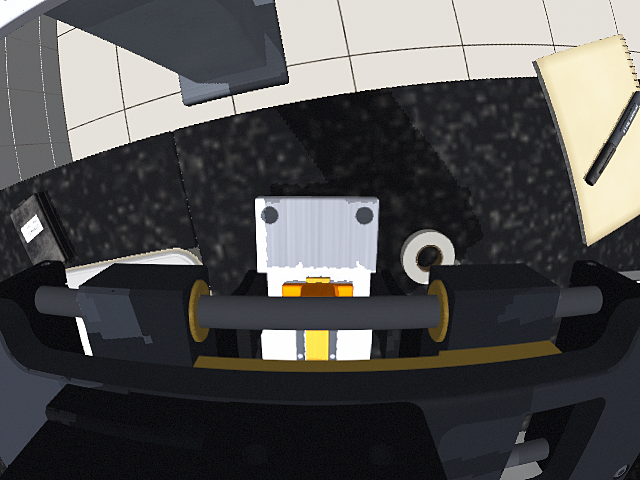

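View pics/s22.png

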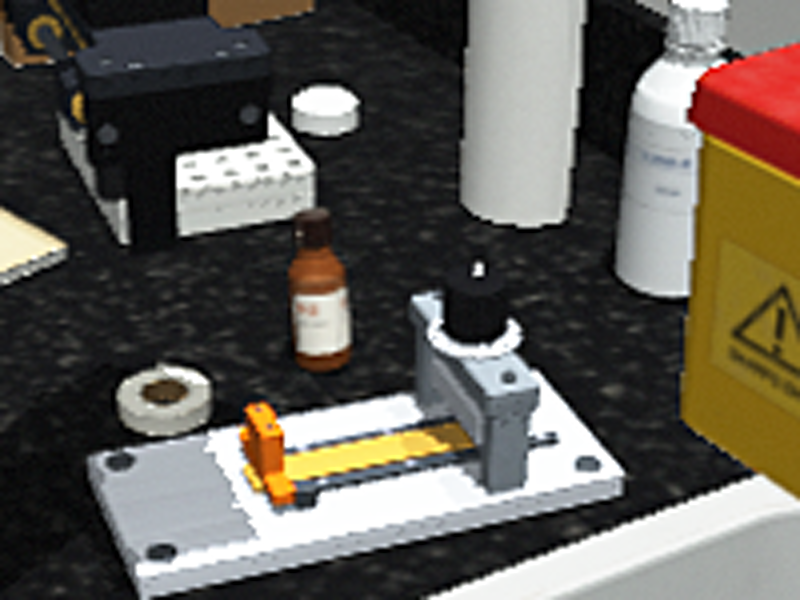

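Tab (265,470) is hard against the stop (305,495). The bottle, tape and case stand where they were, and the gripper is clear. Handing in.

```bash
python3 -c "
from bench import r
r.close_job()"
```

```text
the job is handed in; nothing more can be done
```

The gauge strip is home against both stops and the blade is set so it drags at about 8 N. I handed the job in at about 37 s of the 72 s allowed.

**What I did:** I slid the strip in by its orange tab until it met the stops. I then turned the knob clockwise in five steps (57°, 26°, 16°, 10.5° and 4°). After every turn except the first pass at the 16° step, I drew the strip 3–4 mm out to measure the drag, then pushed it home again.

**Last checks:**
- **Drag:** pushing home, with almost no vertical load on the tab, read about 8 N. Pulling out read about 6.9 N while the gripper was lifting the tab by about 2 N. Allowing for that lift, the pull comes to about 8.2 N.
- **Home position:** the final push met the stops at the same point as before, within about 0.5 mm. After release, the scene picture shows the tab against the stop blocks.
- **Everything else:** the bottle, tape roll and slide case look unmoved in the pictures, and the gripper is open and clear.

**What disagreed or went wrong:**
- **Fingertips:** they sit about 25 mm higher than the reported tool position. My first close passed over the tab's top without touching it.
- **Slipped grip:** one later grip slid off the tab's rounded top corners. I discarded that reading and gripped again lower.
- **Early reading:** the drag reading after the second turn was unreliable because of vertical grip loads. The blade had probably hardly touched the strip at that point.
- **Peak push:** pushing against the stops reached about 16 N.

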